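Push a row of tube lengths to the magnet stop and switch the magnet on

TASK

Slide the row of four tube lengths along the table as one block, never lifting or breaking up the row, until the first sits flush against the yellow magnet stop and all four are closed up, straight and square to it. Then switch the stop's magnet on: take the orange stylus from its rest, press the yellow rocker fully over with it (hands off the switches, and leave the other rockers alone), and lay the stylus back in its rest. Leave everything else on the table where it is.

Things in the scene. Friction and masses are not known exactly. Their poses are not given: they have to be found in the camera images.
- stop: yellow magnet stop bolted to the table: an upright wall 120 mm long (along its x), 24 mm thick, 60 mm high. Origin: on the table, in the middle of the foot of its flat working face. The face looks along the stop's -y (to the robot's right); its +y points from the row of tubes into the wall. Fixed during the run.
- tube1: bare square steel tube length no. 1 of the row (1 is nearest the stop, 4 is last), 50 x 50 mm section, 70 mm long, about 0.2 kg. Loose on the bare table. Origin: centre of its underside; x along the tube (across the row, open ends), y along the row towards the stop, z up. Neighbours start 1.5 to 3.5 mm apart and slightly askew; the row starts 65 to 130 mm short of the stop.
- tube2: bare square steel tube length no. 2 of the row (1 is nearest the stop, 4 is last), 50 x 50 mm section, 70 mm long, about 0.2 kg. Loose on the bare table. Origin: centre of its underside; x along the tube (across the row, open ends), y along the row towards the stop, z up. Neighbours start 1.5 to 3.5 mm apart and slightly askew; the row starts 65 to 130 mm short of the stop.
- tube3: bare square steel tube length no. 3 of the row (1 is nearest the stop, 4 is last), 50 x 50 mm section, 70 mm long, about 0.2 kg. Loose on the bare table. Origin: centre of its underside; x along the tube (across the row, open ends), y along the row towards the stop, z up. Neighbours start 1.5 to 3.5 mm apart and slightly askew; the row starts 65 to 130 mm short of the stop.
- tube4: bare square steel tube length no. 4 of the row (1 is nearest the stop, 4 is last), 50 x 50 mm section, 70 mm long, about 0.2 kg. Loose on the bare table. Origin: centre of its underside; x along the tube (across the row, open ends), y along the row towards the stop, z up. Neighbours start 1.5 to 3.5 mm apart and slightly askew; the row starts 65 to 130 mm short of the stop.
- stylus_mid (a point): orange stylus with a black middle and white tip: a bar 14 x 14 mm in section and 172 mm long, 60 g. This point: its centre and grip point; x along the stylus to its white tip. It lies level, 45 mm above the table, in two open-topped cradles 100 mm apart, tip to the robot's right.
- stylus_tip (a point): end of the stylus's white tip, 86 mm from its centre, half-way up its thickness (the tip is 10 mm wide, 14 mm high)
- rest_seat (a point): where the stylus's centre lies when it is on its rest; x along the rest, towards the tip. The rest is a blue foot with two aluminium cradles, 10 mm long, centred 50 mm either side of this point, 38 mm high with outward-sloping cheeks to 55 mm; the seat between the cheeks is about 21 mm wide at the bottom and 38 mm at the top. Fixed during the run.
- sw_yellow (a joint): the yellow rocker: 0 (off, the half on the +y, stylus side raised) to 0.5 rad (on, that half pressed fully down). It stays where it is left; about 1.5 N on its raised half moves it.
- base_yellow: switch module of the yellow rocker, one of four side by side in any order, 40 mm apart, on a grey box 190 mm long (along x), 100 mm deep and 36 mm high. Origin: centre of the module's underside, on the box; x along the bank, y towards the side that the stylus comes from (robot's left), z up. The rocker (24 mm wide, 28 mm each side of its pivot) pivots 12 mm above this; guard ribs 34 mm apart, either side of it, rise 25 mm above this.
- yellow_pad (a point): top face of the yellow rocker's +y half, 20 mm from its pivot; it moves with the rocker. When on, it lies 14 mm above its module's underside and 20 mm to +y of the module's centre; when off it lies 9 mm higher.
- base_red: switch module of the red rocker, one of four side by side in any order, 40 mm apart, on a grey box 190 mm long (along x), 100 mm deep and 36 mm high. Origin: centre of the module's underside, on the box; x along the bank, y towards the side that the stylus comes from (robot's left), z up. The rocker (24 mm wide, 28 mm each side of its pivot) pivots 12 mm above this; guard ribs 34 mm apart, either side of it, rise 25 mm above this.
- red_pad (a point): top face of the red rocker's +y half, 20 mm from its pivot; it moves with the rocker. This rocker starts off and stays so.
- base_green: switch module of the green rocker, one of four side by side in any order, 40 mm apart, on a grey box 190 mm long (along x), 100 mm deep and 36 mm high. Origin: centre of the module's underside, on the box; x along the bank, y towards the side that the stylus comes from (robot's left), z up. The rocker (24 mm wide, 28 mm each side of its pivot) pivots 12 mm above this; guard ribs 34 mm apart, either side of it, rise 25 mm above this.
- green_pad (a point): top face of the green rocker's +y half, 20 mm from its pivot; it moves with the rocker. This rocker starts on and stays so.
- base_blue: switch module of the blue rocker, one of four side by side in any order, 40 mm apart, on a grey box 190 mm long (along x), 100 mm deep and 36 mm high. Origin: centre of the module's underside, on the box; x along the bank, y towards the side that the stylus comes from (robot's left), z up. The rocker (24 mm wide, 28 mm each side of its pivot) pivots 12 mm above this; guard ribs 34 mm apart, either side of it, rise 25 mm above this.
- blue_pad (a point): top face of the blue rocker's +y half, 20 mm from its pivot; it moves with the rocker. This rocker starts off and stays so.
- spray_can: white spray can with a red cap, 64 mm diameter, 190 mm tall, standing at the far left; a bystander, origin at its underside
- blue_magnet: flat blue holding magnet, 90 x 90 x 30 mm, beyond the stop's far side; a bystander, origin at its underside
- spare_tube: a fifth tube length like the others, lying apart on the far side; not part of the row; a bystander, origin at its underside
- hammer: hammer lying near the far edge; a bystander, origin at its underside
- brush: brush lying at the near right; a bystander, origin at its underside
- tip_cup: aluminium cup, 80 mm diameter, 80 mm tall, far right; a bystander, origin at its underside
Not all that is in view belongs to the job. What is shaped like the tube3 but black or red is not meant.

How it is judged:
On the way, in this order (a step that is already met when the one before it is completed fails the run):
1. the row is closed up, straight and square against the stop (y of tube1 in the frame of stop above -0.03 m and x of tube1 in the frame of stop between -0.025 and 0.025 m and angle between the x axis of each of tube1, tube2, tube3, tube4 and the x axis of stop, either way round below 0.1 rad and angle between each of tube1, tube2, tube3, tube4's own z axis and vertical below 0.08 rad and x of tube2 in the frame of stop between -0.025 and 0.025 m and y of tube2 in the frame of stop above -0.083 m and x of tube2 in the frame of tube1 between -0.01 and 0.01 m and x of tube3 in the frame of stop between -0.025 and 0.025 m and y of tube3 in the frame of stop above -0.133 m and x of tube3 in the frame of tube2 between -0.01 and 0.01 m and x of tube4 in the frame of stop between -0.025 and 0.025 m and y of tube4 in the frame of stop above -0.183 m and x of tube4 in the frame of tube3 between -0.01 and 0.01 m and linear speed of each of tube1, tube2, tube3, tube4 below 0.01 m/s), for 0.2 s.
2. the yellow rocker is pressed over with the stylus, which is off its rest (value of joint sw_yellow above 0.4 rad and distance between stylus_mid and rest_seat above 0.1 m), for 0.1 s.
At the end, for the whole second after the job is handed in: Tube 1 within 5 mm of the stop's face, the others within 8 mm of closed up; neighbours in line within 10 mm, square within 0.1 rad, all within the face's length, upright, at rest. Yellow rocker over 0.40 rad. Stylus in its rest: within 25 mm of its seat, at most 6 mm above, in line within 0.12 rad (all of step 1 and value of joint sw_yellow above 0.4 rad and distance between stylus_mid and rest_seat below 0.025 m and z of stylus_mid in the frame of rest_seat below 0.006 m and angle between the x axis of stylus_mid and the x axis of rest_seat, either way round below 0.12 rad); the robot touches nothing.
It fails at once if a tube of the row is lifted or tipped instead of slid (height (world z) of any of tube1, tube2, tube3, tube4 above 0.012 m or angle between any of tube1, tube2, tube3, tube4's own z axis and vertical above 0.35 rad).
It fails at once if the row breaks up: neighbouring tubes more than about 20 mm apart or out of line (horizontal distance between tube1 and tube2 above 0.07 m or horizontal distance between tube2 and tube3 above 0.07 m or horizontal distance between tube3 and tube4 above 0.07 m or x of tube2 in the frame of tube1 above 0.022 m or x of tube2 in the frame of tube1 below -0.022 m or x of tube3 in the frame of tube2 above 0.022 m or x of tube3 in the frame of tube2 below -0.022 m or x of tube4 in the frame of tube3 above 0.022 m or x of tube4 in the frame of tube3 below -0.022 m).
It fails at once if the hand itself touches the switches (contact force between any of the fingers, the arm and base_yellow above 1 N or contact force between any of the fingers, the arm and base_red above 1 N or contact force between any of the fingers, the arm and base_green above 1 N or contact force between any of the fingers, the arm and base_blue above 1 N).
It fails at once if another rocker is flipped (distance of any of red_pad, green_pad, blue_pad from where it was at the start of the episode above 0.006 m).
It fails at once if a bystander is moved by more than 30 mm (distance of any of spray_can, blue_magnet, spare_tube, hammer, brush, tip_cup from where it was at the start of the episode above 0.03 m).
It also fails if it takes over 56 s, if anything falls off the work surface, if the arm or the gripper's body presses on something with over 40 N, if the wrist force passes 120 N, or if a joint passes its speed limit or range.

ROBOT

A 7-joint arm with a two-finger parallel gripper is mounted at the origin on the work surface. World frame = base frame: x ahead of the robot, y to its left, z up, the work surface at z = 0. Lengths are in m, angles in rad, forces in N, time in s.
With the tool pointing down it reaches from about 0.425 to 0.875 m from the base axis. Payload 4.7 kg.
Tool frame: the origin (TCP) lies on the mounting face of the last link; the fingertips stand 182 mm ahead of it and the grasp point (between the pads) lies 164 mm ahead of it; z points along the fingers, y is the direction in which the jaws open and shut (so a half turn about z gives the same grasp; the last joint's range is limited). The gripper opens to 87 mm and grips with 3 to 60 N. Pads are 19 mm wide; open, the fingers measure 117 mm over their backs; the gripper's body (75 mm by 190 mm) begins 51 mm behind the grasp point.
Start: joints at [-1.32, 0.321, -0.07, 1.45, 0.023, 1.371, -0.057], TCP at [0.153, 0.632, 0.405] pointing down, gripper open.
Joint ranges: [-2.86, 2.86], [-0.3, 2.09], [-1.38, 1.24], [0.06, 2.45], [-1.56, 4.7], [0.09, 2.05], [-2.69, 2.69]. Speed limits (rad/s): [2.57, 2.57, 3.14, 3.14, 3.14, 3.14, 3.14].

INTERFACE

Orientations are given as a rotation vector (axis times angle).
In Python, from bench import ctrl gives the robot as it stands. The module is installed in compiled form; this text tells all that it offers.
- The arm moves only by the tool play_rows, never from a script. Its argument "targets" is text: rows parted by semicolons, each of 7 numbers parted by spaces: the shift along the tool's x, y, z in cm, then the turn, a rotation vector about the tool's x, y, z in rad, then the opening, from -1 (shut) to 1 (fully open). In form: x y z ax ay az grip; .... A call has 1 to 20 rows; each row shifts and turns the pose as measured when the row begins, along the tool's axes as they then stand; what a row does not reach is not made up. A row lasts 1/8 s, in which the tool goes at most 62.5 mm and 10.7 degrees, less where a joint would pass 70% of its speed; a pose out of reach is approached as far as the arm can. A call is refused whole if a number of a shift passes 6.25 or a number of a turn 0.188, either way. A call with a gripper value outside its range is refused whole. The fingers move at their own pace and stop on an object; "newtons" is the grip in N (left out, the last holds). Time passes only in rows, so rows that do not move let the fingers close. It gives the time, the measured TCP pose, the force and the opening at its end, in the units of the state.
- ctrl.get_state(): the state, without advancing time (a new reading comes with each control period).
- ctrl.get_image(name): name is "scene" or "side" or "wrist"; returns a dict with "pixels" (420x560x3 uint8, blue, green, red), "depth" (420x560 float32, m along the optical axis (not along the pixel's ray), 0 where there is no reading), "intrinsics" (3x3 intrinsics, pixels), "k1" (the pictures are not rectified: a ray, as slopes to the right and down, at radius r is drawn at 1 + k1 r^2 times it, then the intrinsics apply), "R" (3x3) and "t" (3): a world point X has camera coordinates R X + t. Camera axes: x right, y down, z forward; pixel columns grow to the right and rows downward; lengths in m; the calibration is good to about 2 mm. A picture is of the moment at which its call begins.
- ctrl.close_job(): hands the job in, once; it reports no verdict.
The state is a dict: "time": time; "joint_positions": joint angles; "qd": joint speeds; "joint_torque": joint torques, N m; "position": TCP position; "tool_rot": TCP orientation; "ft_force": force on the tool from outside, world axes, zero at the start; "torque": the same for the moment, N m; "grip_width": opening from 0.0 (shut) to 1.0 (fully open).
Only numpy, scipy, OpenCV 4.12 (cv2) and the standard library are available. Lean on these libraries where they do the work, as an engineer would, in place of code of your own. Each camera call takes 0.05 s, during which the arm holds its last target.

## Working session

There is one attempt and no reset: what is moved stays moved. The work goes in short steps, Python scripts to look and compute and a tool call to move; the robot and the scene stay as the last step left them, time stands still between calls to the robot, and variables do not carry over. Pictures are saved under pics/ and viewed, and the job is handed in when it is done.

Besides the shell and the picture viewer there is one more tool, called after "Emit:" in YAML: its name, and indented under it one key for each argument. play_rows: Moves the arm, as the interface text tells. Its arguments: {"type":"object","properties":{"targets":{"type":"string"},"newtons":{"type":"number"}},"required":["targets"]}

```bash
mkdir -p pics
cat > h.py <<'E'
import numpy as np, cv2
from bench import ctrl
def grab(n):
    im=ctrl.get_image(n); return im
def cloud(im):
    K=np.array(im['intrinsics']);k1=im['k1'];d=im['depth'];h,w=d.shape
    u,v=np.meshgrid(np.arange(w),np.arange(h))
    dist=np.array([k1,0,0,0,0],float)
    p=cv2.undistortPoints(np.stack([u,v],-1).reshape(-1,1,2).astype(np.float64),K,dist).reshape(h,w,2)
    X=np.dstack([p[...,0]*d,p[...,1]*d,d])
    R=np.array(im['R']);t=np.array(im['t']).ravel()
    W=(X-t)@R
    W[d<=0]=np.nan
    return W
def proj(im,P):
    K=np.array(im['intrinsics']);k1=im['k1'];R=np.array(im['R']);t=np.array(im['t']).ravel()
    c=np.atleast_2d(P)@R.T+t; s=c[:,:2]/c[:,2:]; r2=(s**2).sum(1,keepdims=True); s=s*(1+k1*r2)
    return s@K[:2,:2].T+K[:2,2]
def ray(im,uv,z):
    K=np.array(im['intrinsics']);k1=im['k1'];R=np.array(im['R']);t=np.array(im['t']).ravel()
    p=cv2.undistortPoints(np.array(uv,float).reshape(-1,1,2),K,np.array([k1,0,0,0,0.])).reshape(-1,2)
    d=np.c_[p,np.ones(len(p))]@R; o=-R.T@t
    return o+d*((z-o[2])/d[:,2])[:,None]
E
python3 - <<'E'
from h import *
for n in ["scene","side","wrist"]:
    im=grab(n); cv2.imwrite(f"pics/{n}0.png",im['pixels']); np.savez(f"{n}0.npz",**im); print(n,-np.array(im['R']).T@np.array(im['t']).ravel(),im['k1'],im['intrinsics'][0][0])
print(ctrl.get_state())
E
```

```text
scene [ 1.66010989 -0.21799378  1.10435942] 0.004158531246178872 508.66662176676476
side [ 0.12176186 -0.94335089  1.13974846] -0.08090239229568029 486.29250095063213
wrist [0.08876319 0.64815659 0.3834839 ] -0.03578635047809709 324.43181832692693
{'time': 0.15, 'joint_positions': array([-1.31990921,  0.3216532 , -0.07010236,  1.45138178,  0.02265468,
        1.37080359, -0.0568967 ]), 'qd': array([-2.94564007e-05, -6.76501651e-04,  6.52377517e-04, -4.22102399e-03,
        9.87649386e-04, -1.12302157e-03, -3.09731722e-04]), 'joint_torque': array([-7.13319496e-04, -4.91794825e+01, -4.05140799e-01, -3.12878144e+01,
       -6.40497054e-02,  4.03087051e-02,  8.76055537e-05]), 'position': array([0.15247235, 0.63171117, 0.40391894]), 'tool_rot': array([-3.70985554e-01, -3.11957134e+00,  2.29232947e-03]), 'ft_force': array([0.06315547, 0.44633443, 0.52403786]), 'torque': array([-0.01055242,  0.01826005,  0.02503376]), 'grip_width': 1.0036099047202423}
```

View pics/scene0.png

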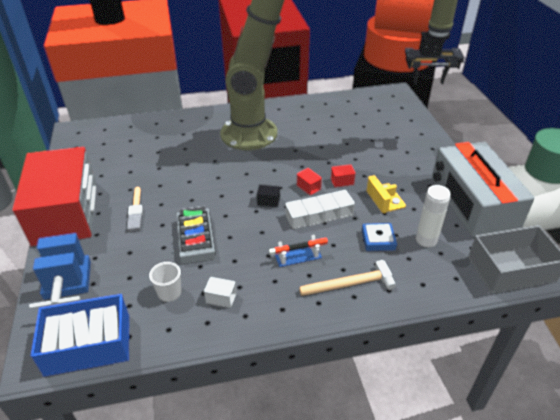

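View pics/side0.png

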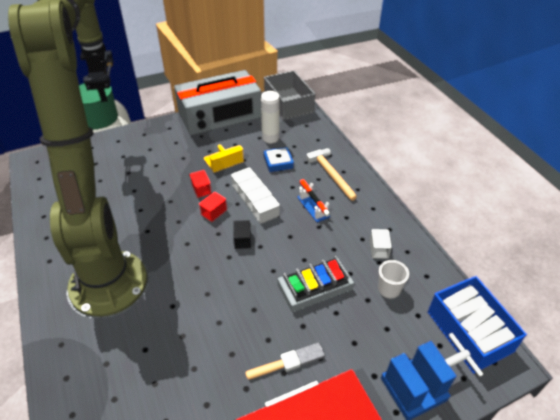

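View pics/wrist0.png

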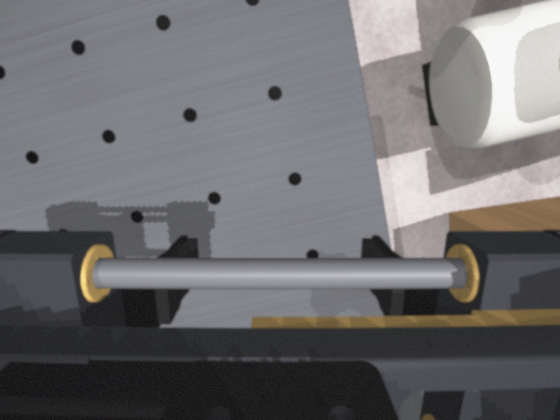

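The scene picture shows the white row of four at about (320,208), the yellow stop at (385,193), the stylus on its rest at (300,250) and the switch bank at (195,232). The red blocks (309,181) and (343,174) and the black one (269,196) are decoys. The row is the white four-tube group next to the stop. The single white tube at (220,292) is the spare.

Run:
```python
from h import *
out=[]
for n,box in [("scene",(170,150,270,150)),("side",(180,130,180,180))]:
    im=dict(np.load(f"{n}0.npz")); x,y,w,h=box
    c=im['pixels'][y:y+h,x:x+w]; s=min(800/w,600/h); cv2.imwrite(f"pics/{n}0c.png",cv2.resize(c,None,fx=s,fy=s,interpolation=cv2.INTER_CUBIC)); print(n,s)
    W=cloud(im); p=im['pixels'].astype(int); hsv=cv2.cvtColor(im['pixels'],cv2.COLOR_BGR2HSV)
    wh=(hsv[...,1]<40)&(hsv[...,2]>140)
    Z=W[...,2]
    def rep(name,m,zr):
        m=m&(Z>zr[0])&(Z<zr[1])
        nn,lab,st,ce=cv2.connectedComponentsWithStats(m.astype(np.uint8))
        for i in range(1,nn):
            if st[i,4]>15:
                P=W[lab==i]; r=cv2.minAreaRect(P[:,:2].astype(np.float32)*1000)
                print(n,name,st[i,4],ce[i].round(),'rect',np.round(r[0],1),np.round(r[1],1),round(r[2],1),'z',np.median(P[:,2]).round(4))
    roi=(W[...,0]>.3)&(W[...,0]<1.0)&(W[...,1]>-.3)&(W[...,1]<.45)
    rep('white',wh&roi,(.042,.06))
    H=hsv[...,0];S=hsv[...,1];V=hsv[...,2]
    sat=(S>110)&(V>90)&roi
    rep('yellow',sat&(H>20)&(H<35),(.03,.1))
    rep('blue',sat&(H>100)&(H<130),(.03,.1))
    rep('green',sat&(H>45)&(H<85),(.03,.1))
    rep('red/or',sat&((H<15)|(H>170)),(.03,.1))
    rep('graybox',(S<90)&roi&(W[...,1]<0.05),(.030,.042))
```

```text
scene 2.962962962962963
scene white 1039 [319. 203.] rect [510.2 145.4] [ 80.6 210.5] 6.4 z 0.0497
scene white 92 [428. 233.] rect [710.2 419.1] [58.2 24.2] 61.1 z 0.0504
scene white 18 [312. 237.] rect [650.6  84.2] [ 8.9 13.3] 76.2 z 0.0494
scene white 16 [280. 243.] rect [658.8 -16. ] [ 8.7 15.5] 78.4 z 0.0503
scene white 23 [272. 251.] rect [679.3 -42.9] [10. 14.] 0.5 z 0.05
scene white 439 [219. 287.] rect [ 777.7 -204.7] [72.1 56.3] 63.4 z 0.0499
scene yellow 410 [381. 190.] rect [484.2 372.1] [124.2  78.6] 6.0 z 0.0542
scene yellow 103 [194. 221.] rect [ 512.9 -250.9] [41.  59.7] 9.3 z 0.0547
scene blue 114 [194. 230.] rect [ 558.4 -254.8] [59.2 45.5] 83.6 z 0.0544
scene green 83 [191. 212.] rect [ 475.8 -253. ] [58.8 32.7] 80.1 z 0.0546
scene red/or 283 [343. 172.] rect [363.6 265.9] [72.1 62.5] 88.3 z 0.0483
scene red/or 275 [308. 177.] rect [368.9 145.2] [77.6 55.6] 23.3 z 0.0487
scene red/or 126 [195. 240.] rect [ 598.2 -253.3] [43.6 59.2] 0.3 z 0.054
scene red/or 114 [317. 242.] rect [673.   91.6] [57.6 18. ] 89.8 z 0.0505
scene red/or 79 [282. 249.] rect [679.2 -12.7] [2
[... 962 characters left out ...]
558.4 -246.6] [73.1 32. ] 88.6 z 0.0526
side green 166 [296. 283.] rect [ 478.7 -245.9] [67.4 30.8] 89.4 z 0.0531
side red/or 240 [199. 179.] rect [362.2 263.9] [74.9 50.8] 88.3 z 0.0504
side red/or 77 [305. 186.] rect [674.8  86.6] [25.7 64. ] 1.4 z 0.0519
side red/or 342 [213. 203.] rect [368.5 143.2] [76.6 56.2] 26.7 z 0.0496
side red/or 60 [321. 206.] rect [677.3 -11.6] [24.1 45.6] 12.7 z 0.0513
side red/or 205 [335. 269.] rect [ 598.7 -245.6] [74.5 31.6] 89.5 z 0.0525
side graybox 48 [269. 212.] rect [519.9  41.5] [67.6  8.5] 3.8 z 0.0359
side graybox 16 [318. 211.] rect [662.7 -18. ] [ 9.2 16.3] 85.4 z 0.0373
side graybox 569 [310. 289.] rect [ 535.2 -252. ] [ 97.8 191.3] 89.3 z 0.0378
```

View pics/scene0c.png

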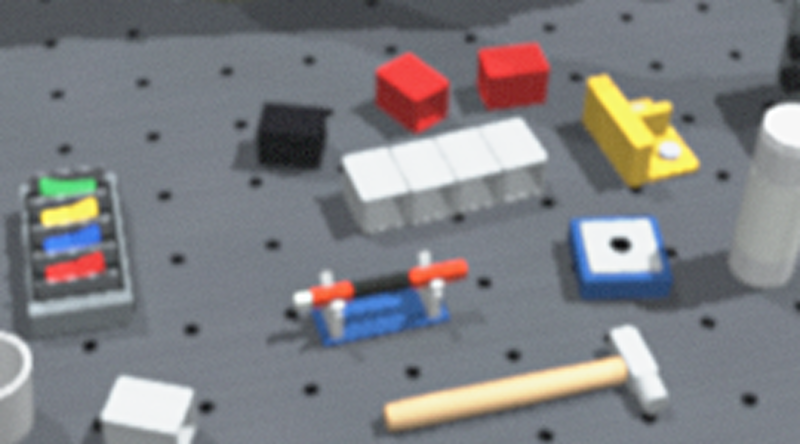

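View pics/side0c.png

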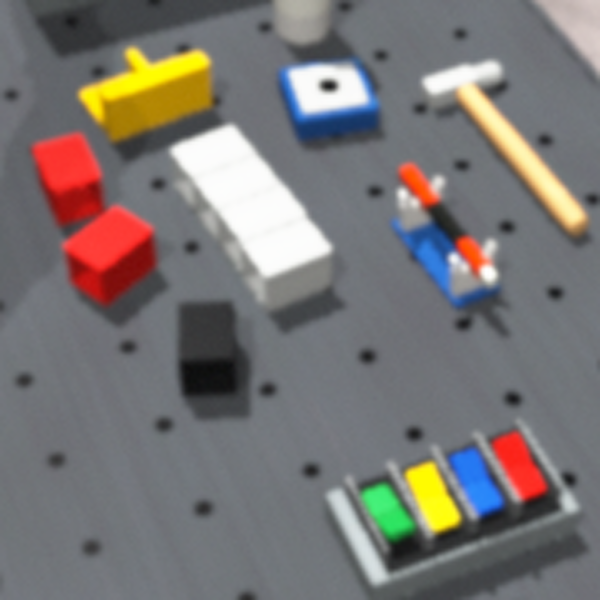

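Both crops agree. The row is one white block of four, pointing at the stop's face. The bank order from the robot outward is green, yellow, blue, red. The stylus has its white tip towards -y. Next I measure these more finely.

Run:
```python
from h import *
for n in ["scene","side"]:
    im=dict(np.load(f"{n}0.npz")); W=cloud(im); hsv=cv2.cvtColor(im['pixels'],cv2.COLOR_BGR2HSV)
    H,S,V=[hsv[...,i] for i in range(3)]; Z=W[...,2]; X=W[...,0];Y=W[...,1]
    roi=(X>.4)&(X<.6)
    m=roi&(S>110)&(V>90)&(H>20)&(H<35)&(Z>.056)&(Z<.066)&(Y>.3)
    r=cv2.minAreaRect(W[m][:,:2].astype(np.float32)*1000); print(n,'stop top',m.sum(),r, cv2.boxPoints(r).round(0).tolist())
    f=roi&(S>110)&(H>20)&(H<35)&(Z>.012)&(Z<.052)&(Y>.28)&(Y<.36)
    P=W[f]; 
    # face: lowest y' side
    for it in range(5):
        c=np.polyfit(P[:,0],P[:,1],1); e=P[:,1]-np.polyval(c,P[:,0]); P=P[np.abs(e)<.006] if it else P[e<.01]
    print(' face fit y=%.4f+%.4f*(x-.48)'%(np.polyval(c,.48),c[0]),len(P),P[:,0].min(),P[:,0].max())
    # row top
    m=(S<40)&(V>140)&(Z>.045)&(Z<.056)&(X>.42)&(X<.6)&(Y>0.02)&(Y<.27)
    m=cv2.morphologyEx(m.astype(np.uint8),cv2.MORPH_OPEN,np.ones((2,2)))>0
    P=W[m]; r=cv2.minAreaRect(P[:,:2].astype(np.float32)*1000); print(' row',r,cv2.boxPoints(r).round(0).tolist())
    a=np.radians(6);u=np.array([-np.sin(a),np.cos(a)]);v=np.array([np.cos(a),np.sin(a)])
    s=P[:,:2]@u;t=P[:,:2]@v
    for k in np.arange(s.min(),s.max(),.02):
        q=t[(s>k)&(s<k+.02)]; print('   s %.3f t %.4f..%.4f mid %.4f'%(k,*np.percentile(q,[3,97]),np.percentile(q,[3,97]).mean()))
    # stylus: colour on top z~.05
    R=(X>.6)&(X<.75)&(Y>-.1)&(Y<.15)&(Z>.046)&(Z<.058)
    o=R&(S>130)&((H<15)|(H>172)); b=R&(V<70)
    for nm,mm in(('orange',o),('black',b)):
        P=W[mm]; 
        if len(P)>5:
            c=np.polyfit(P[:,1],P[:,0],1); print(' ',nm,len(P),P.mean(0).round(4),'y',P[:,1].min().round(4),P[:,1].max().round(4),'x(0.02)=%.4f slope %.4f'%(np.polyval(c,.02),c[0]))
    w=R&(S<50)&(V>150); print('  white tip ymin',np.sort(Y[w])[:6].round(4), X[w][np.argsort(Y[w])[:6]].round(4))
```

```text
scene stop top 191 ((485.41937255859375, 347.2491455078125), (121.62319946289062, 28.000276565551758), 5.527327060699463) [[424.0, 355.0], [426.0, 327.0], [547.0, 339.0], [545.0, 367.0]]
 face fit y=0.3361+0.1246*(x-.48) 195 0.43111402840667157 0.5482337932895095
 row ((497.04376220703125, 158.66873168945312), (58.57260513305664, 246.00894165039062), 18.396137237548828) [[430.0, 266.0], [508.0, 33.0], [564.0, 51.0], [486.0, 285.0]]Traceback (most recent call last):
  File "<stdin>", line 20, in <module>
ValueError: arange: cannot compute length
```

```bash
cat > m.py <<'E'
from h import *
def row(im,n=''):
    W=cloud(im); hsv=cv2.cvtColor(im['pixels'],cv2.COLOR_BGR2HSV); S,V=hsv[...,1],hsv[...,2]
    m=(S<45)&(V>140)&(W[...,2]>.045)&(W[...,2]<.056)&(W[...,0]>.42)&(W[...,0]<.6)&(W[...,1]>0.0)&(W[...,1]<.35)
    k,l,st,_=cv2.connectedComponentsWithStats(m.astype(np.uint8)); i=1+st[1:,4].argmax(); P=W[l==i]
    r=cv2.minAreaRect(P[:,:2].astype(np.float32)*1000); print(n,'row',np.round(r[0],1),np.round(r[1],1),round(r[2],2),cv2.boxPoints(r).round(0).tolist())
    a=np.radians(6);u=np.array([-np.sin(a),np.cos(a)]);v=np.array([np.cos(a),np.sin(a)])
    s=P[:,:2]@u;t=P[:,:2]@v
    print(' s range',np.percentile(s,[.5,99.5]).round(4))
    for k in np.arange(s.min(),s.max()-.01,.025):
        q=t[(s>k)&(s<k+.025)]; p=np.percentile(q,[3,97]); print('   s %.3f t %.4f..%.4f mid %.4f'%(k,*p,p.mean()))
E
python3 - <<'E'
from m import *
a=np.radians(6);u=np.array([-np.sin(a),np.cos(a)]);v=np.array([np.cos(a),np.sin(a)])
for n in ["scene","side"]:
    im=dict(np.load(f"{n}0.npz")); W=np.nan_to_num(cloud(im)); hsv=cv2.cvtColor(im['pixels'],cv2.COLOR_BGR2HSV)
    H,S,V=[hsv[...,i] for i in range(3)]; Z=W[...,2]; X=W[...,0];Y=W[...,1]
    roi=(X>.4)&(X<.6)
    m=roi&(S>110)&(V>90)&(H>20)&(H<35)&(Z>.056)&(Z<.066)&(Y>.3)
    P=W[m][:,:2]; r=cv2.minAreaRect(P.astype(np.float32)*1000); print(n,'stop top',np.round(r[0],1),np.round(r[1],1),round(r[2],2),'t',np.percentile(P@v,[1,99]),'s',np.percentile(P@u,[1,99]))
    f=roi&(S>110)&(H>20)&(H<35)&(Z>.012)&(Z<.052)&(Y>.28)&(Y<.36)
    P=W[f]
    for it in range(5):
        c=np.polyfit(P[:,0],P[:,1],1); e=P[:,1]-np.polyval(c,P[:,0]); P=P[np.abs(e)<.006] if it else P[e<.01]
    print(' face fit y=%.4f+%.4f*(x-.48)'%(np.polyval(c,.48),c[0]),len(P),P[:,0].min(),P[:,0].max(),'s',(P[:,:2]@u).mean(),'t',np.percentile(P[:,:2]@v,[1,99]))
    row(im,n)
    R=(X>.6)&(X<.75)&(Y>-.1)&(Y<.15)&(Z>.046)&(Z<.058)
    o=R&(S>130)&((H<15)|(H>172)); b=R&(V<70)
    for nm,mm in(('orange',o),('black',b)):
        P=W[mm]
        if len(P)>5:
            c=np.polyfit(P[:,1],P[:,0],1); print(' ',nm,len(P),P.mean(0).round(4),'y',P[:,1].min().round(4),P[:,1].max().round(4),'x(0.02)=%.4f slope %.4f'%(np.polyval(c,.02),c[0]))
    w=R&(S<50)&(V>150); print('  white tip ymin',np.sort(Y[w])[:6].round(4), X[w][np.argsort(Y[w])[:6]].round(4))
E
```

```text
scene stop top [485.4 347.2] [121.6  28. ] 5.53 t [0.46172155 0.57941354] s [0.28185227 0.30736606]
 face fit y=0.3361+0.1246*(x-.48) 195 0.43111402840667157 0.5482337932895095 s 0.2843556650243528 t [0.46483969 0.58002271]
scene row [511.2 144.4] [ 78.7 208.2] 6.38 [[461.0, 243.0], [484.0, 37.0], [562.0, 45.0], [539.0, 252.0]]
 s range [-0.0127  0.1918]
   s -0.014 t 0.4890..0.5573 mid 0.5231
   s 0.011 t 0.4898..0.5580 mid 0.5239
   s 0.036 t 0.4889..0.5596 mid 0.5242
   s 0.061 t 0.4918..0.5610 mid 0.5264
   s 0.086 t 0.4916..0.5588 mid 0.5252
   s 0.111 t 0.4897..0.5581 mid 0.5239
   s 0.136 t 0.4895..0.5581 mid 0.5238
   s 0.161 t 0.4876..0.5574 mid 0.5225
  orange 143 [0.6759 0.0491 0.0514] y -0.0321 0.1203 x(0.02)=0.6773 slope -0.0491
  black 55 [0.6785 0.0355 0.0507] y 0.0095 0.0593 x(0.02)=0.6793 slope -0.0492
  white tip ymin [-0.05   -0.0482 -0.0476 -0.047  -0.0459 -0.0457] [0.6744 0.6803 0.6774 0.6744 0.6835 0.683 ]
side stop top [483.8 346.8] [123.2  30.9] 3.28 t [0.45793636 0.57786415] s [0.27925435 0.3080926 ]
 face fit y=0.3363+0.1078*(x-.48) 273 0.4256803385527103 0.545507239523798 s 0.28425313743002933 t [0.45846451 0.57653183]
side row [511.4 141.8] [ 75.4 211.6] 5.16 [[464.0, 244.0], [483.0, 33.0], [558.0, 40.0], [539.0, 251.0]]
 s range [-0.0154  0.1904]
   s -0.019 t 0.4884..0.5547 mid 0.5215
   s 0.006 t 0.4887..0.5557 mid 0.5222
   s 0.031 t 0.4900..0.5566 mid 0.5233
   s 0.056 t 0.4906..0.5578 mid 0.5242
   s 0.081 t 0.4894..0.5578 mid 0.5236
   s 0.106 t 0.4895..0.5547 mid 0.5221
   s 0.131 t 0.4880..0.5561 mid 0.5220
   s 0.156 t 0.4885..0.5566 mid 0.5225
   s 0.181 t 0.4879..0.5548 mid 0.5214
  orange 116 [0.6716 0.0438 0.0522] y -0.0364 0.1185 x(0.02)=0.6728 slope -0.0479
  black 46 [0.6715 0.0319 0.0524] y 0.0108 0.0558 x(0.02)=0.6718 slope -0.0247
  white tip ymin [-0.0544 -0.0518 -0.0513 -0.0512 -0.05   -0.048 ] [0.6784 0.6768 0.6768 0.6732 0.6743 0.6784]
```

```bash
cat > plan.py <<'E'
from h import *
from scipy.spatial.transform import Rotation as Ro
def target_rot(yaw_deg,pitch=0):
    # tool z down, tool y at yaw in world (pitch about tool y afterwards)
    a=np.radians(yaw_deg); y=np.array([np.cos(a),np.sin(a),0]); z=np.array([0,0,-1.]); x=np.cross(y,z)
    return Ro.from_matrix(np.c_[x,y,z])*Ro.from_euler('y',pitch)
def plan(p1,yaw,n,grip,pitch=0,start=None):
    s=ctrl.get_state(); p0,R0=(np.array(s['position']),Ro.from_rotvec(s['tool_rot'])) if start is None else start
    R1=target_rot(yaw,pitch); dv=(R0.inv()*R1).as_rotvec()/n; dp=(np.array(p1)-p0)/n
    print('dist/row mm',np.linalg.norm(dp)*1000,'rot/row deg',np.degrees(np.linalg.norm(dv)),'p0',p0.round(4))
    rows=[]
    for i in range(n):
        R=R0*Ro.from_rotvec(dv*i); d=R.inv().apply(dp)*100
        rows.append(' '.join(f'{x:.2f}' for x in d)+' '+' '.join(f'{x:.3f}' for x in dv)+f' {grip}')
    print('; '.join(rows))
def err(p1,yaw,pitch=0):
    s=ctrl.get_state(); R0=Ro.from_rotvec(s['tool_rot']); R1=target_rot(yaw,pitch)
    print('t',s['time'],'pos',s['position'].round(4),'tool-frame err cm',(R0.inv().apply(np.array(p1)-s['position'])*100).round(2),'rot',(R0.inv()*R1).as_rotvec().round(3),'F',s['ft_force'].round(1),'M',s['torque'].round(2),'g',round(s['grip_width'],3))
def st(s,t,a=6.3):
    a=np.radians(a); return np.array([-np.sin(a)*s+np.cos(a)*t, np.cos(a)*s+np.sin(a)*t])
E
python3 - <<'E'
from plan import *
p=st(-.055,.5215+.0008); print(p)
plan([*p,.30],6.3,14,-0.1)
E
```

```text
[0.52518119 0.00264638]
dist/row mm 52.75248058734569 rot/row deg 5.00973515609363 p0 [0.1525 0.6317 0.4039]
-3.64 -3.74 0.75 -0.000 0.000 0.087 -0.1; -3.95 -3.41 0.75 -0.000 0.000 0.087 -0.1; -4.24 -3.05 0.75 -0.000 0.000 0.087 -0.1; -4.49 -2.67 0.75 -0.000 0.000 0.087 -0.1; -4.70 -2.27 0.75 -0.000 0.000 0.087 -0.1; -4.88 -1.85 0.75 -0.000 0.000 0.087 -0.1; -5.03 -1.42 0.74 -0.000 0.000 0.087 -0.1; -5.13 -0.97 0.74 -0.000 0.000 0.087 -0.1; -5.20 -0.52 0.74 -0.000 0.000 0.087 -0.1; -5.22 -0.06 0.74 -0.000 0.000 0.087 -0.1; -5.21 0.39 0.74 -0.000 0.000 0.087 -0.1; -5.15 0.85 0.74 -0.000 0.000 0.087 -0.1; -5.06 1.29 0.74 -0.000 0.000 0.087 -0.1; -4.93 1.73 0.74 -0.000 0.000 0.087 -0.1
```

Emit:
play_rows:
  targets: "-3.6 -3.7 0.75 0 0 0.087 -0.1; -3.9 -3.4 0.75 0 0 0.087 -0.1; -4.2 -3 0.75 0 0 0.087 -0.1; -4.5 -2.7 0.75 0 0 0.087 -0.1; -4.7 -2.3 0.75 0 0 0.087 -0.1; -4.9 -1.9 0.75 0 0 0.087 -0.1; -5 -1.4 0.75 0 0 0.087 -0.1; -5.1 -1 0.75 0 0 0.087 -0.1; -5.2 -0.5 0.75 0 0 0.087 -0.1; -5.2 -0.1 0.75 0 0 0.087 -0.1; -5.2 0.4 0.75 0 0 0.087 -0.1; -5.1 0.8 0.75 0 0 0.087 -0.1; -5.1 1.3 0.75 0 0 0.087 -0.1; -4.9 1.7 0.75 0 0 0.087 -0.1"
  newtons: 40

```text
time: 1.9
position: [0.5211, -0.0182, 0.2934]
tool_rot: [-2.124, -2.313, -0.003]
ft_force: [-0.2, 0.3, -0.5]
grip_width: 0.446
```

Run:
```python
from plan import *
p=st(-.055,.5223); plan([*p,.30],6.3,4,-0.1); print(ctrl.get_state()['time'],ctrl.get_state()['grip_width'],ctrl.get_state()['joint_positions'].round(2))
```

```text
dist/row mm 5.547040240826913 rot/row deg 0.35488506142421045 p0 [ 0.5211 -0.0182  0.2934]
0.51 0.15 -0.16 0.000 -0.000 -0.006 -0.1; 0.51 0.15 -0.16 0.000 -0.000 -0.006 -0.1; 0.51 0.15 -0.16 0.000 -0.000 -0.006 -0.1; 0.51 0.15 -0.16 0.000 -0.000 -0.006 -0.1
1.9 0.44635772937719986 [-0.59  0.15  0.62  1.92 -0.1   1.1   0.16]
```

Emit:
play_rows:
  targets: "1 0.3 3 0 0 -0.012 -0.1; 0.5 0.2 3 0 0 -0.012 -0.1; 0.3 0.1 2.5 0 0 0 -0.1; 0 0 0.8 0 0 0 -0.1; 0 0 0 0 0 0 -0.1"

```text
time: 2.52
position: [0.5271, -0.0052, 0.1978]
tool_rot: [2.107, 2.327, -0.0]
ft_force: [0.4, -0.6, 0.8]
grip_width: 0.448
```

Run:
```python
from plan import *
p=st(-.035,.5223); err([*p,.196],6.3)
im=grab("wrist"); cv2.imwrite("pics/w1.png",im['pixels'])
im=grab("side"); cv2.imwrite("pics/s1.png",cv2.resize(im['pixels'][130:310,180:360],None,fx=3.3,fy=3.3,interpolation=2))
```

```text
t 2.525 pos [ 0.5271 -0.0052  0.1978] tool-frame err cm [ 2.8  -0.14  0.18] rot [ 0.001  0.002 -0.011] F [ 0.4 -0.6  0.8] M [-0.1   0.    0.01] g 0.448
```

View pics/w1.png

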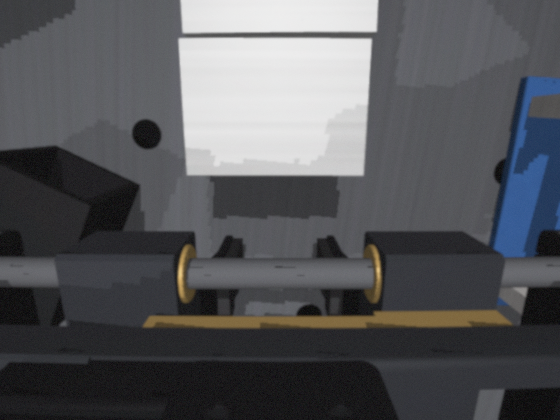

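View pics/s1.png

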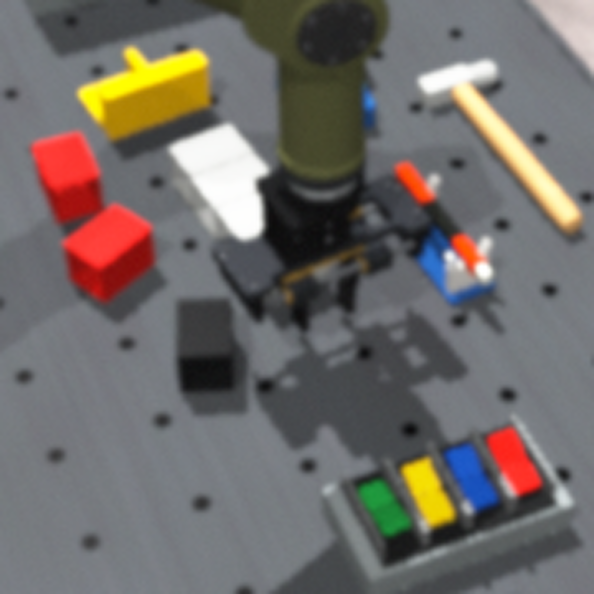

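The wrist picture shows tube 4 centred at about column 276, between the fingers at about column 280. I'll push.

Emit:
play_rows:
  targets: "2.5 -0.1 0.2 0 0 -0.01 -0.1; 0.7 0 0 0 0 0 -0.1; 0.7 0 0 0 0 0 -0.1; 0.7 0 0 0 0 0 -0.1; 0.7 0 0 0 0 0 -0.1; 0.7 0 0 0 0 0 -0.1; 0.7 0 0 0 0 0 -0.1; 0.7 0 0 0 0 0 -0.1"

```text
time: 3.62
position: [0.5204, 0.0656, 0.2]
tool_rot: [2.097, 2.325, 0.005]
ft_force: [0.4, -3.1, -0.5]
grip_width: 0.447
```

Run:
```python
from plan import *
p=st(.074,.5223); err([*p,.196],6.3)
im=grab("wrist"); cv2.imwrite("pics/w2.png",im['pixels'])
im=grab("scene"); cv2.imwrite("pics/sc2.png",cv2.resize(im['pixels'][150:300,170:440],None,fx=2.9,fy=2.9,interpolation=2))
```

```text
t 3.625 pos [0.5204 0.0656 0.2   ] tool-frame err cm [ 6.59 -0.27  0.36] rot [ 0.009  0.006 -0.007] F [ 0.4 -3.1 -0.5] M [-0.84 -0.    0.03] g 0.447
```

View pics/w2.png

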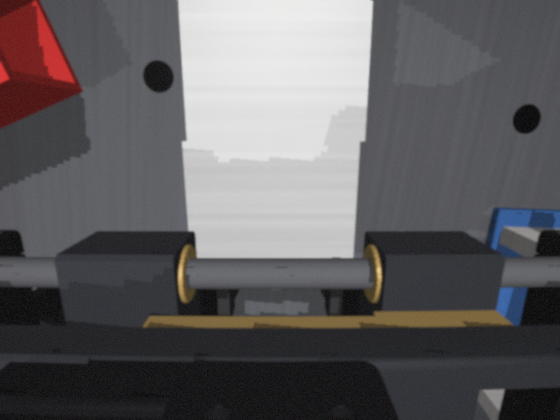

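View pics/sc2.png

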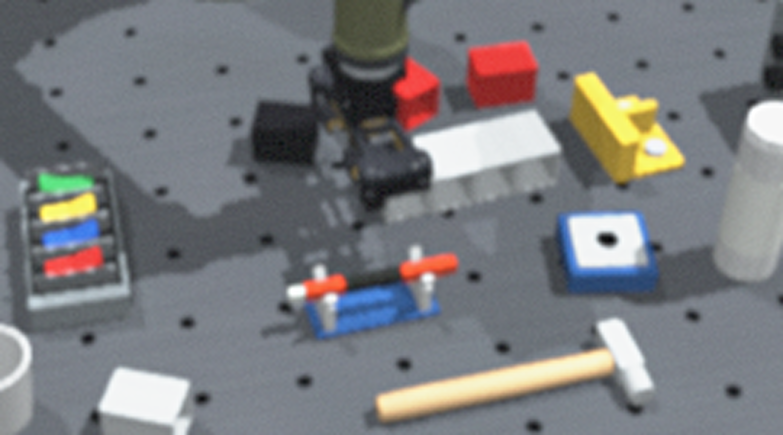

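Emit:
play_rows:
  targets: "0.8 0 0.1 0.003 0.003 -0.003 -0.1; 0.8 0 0.1 0.003 0.002 -0.003 -0.1; 0.8 0 0.1 0.002 0 0 -0.1; 0.8 0 0.1 0 0 0 -0.1; 0.8 0 0.05 0 0 0 -0.1; 0.8 0 0.05 0 0 0 -0.1; 0.5 0 0 0 0 0 -0.1"

```text
time: 4.6
position: [0.5175, 0.1157, 0.1982]
tool_rot: [2.094, 2.33, 0.002]
ft_force: [1.0, -3.4, -0.3]
grip_width: 0.453
```

Run:
```python
from plan import *
p=st(.074,.5223); err([*p,.196],6.3)
im=grab("wrist"); cv2.imwrite("pics/w3.png",im['pixels'])
im=grab("side"); cv2.imwrite("pics/s3.png",cv2.resize(im['pixels'][120:270,160:340],None,fx=4,fy=4,interpolation=2))
```

```text
t 4.6 pos [0.5175 0.1157 0.1982] tool-frame err cm [ 1.58 -0.49  0.21] rot [ 0.007  0.006 -0.004] F [ 1.  -3.4 -0.3] M [-0.84 -0.05  0.04] g 0.453
```

View pics/w3.png

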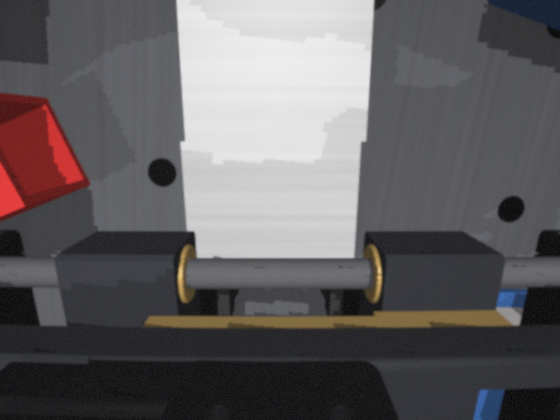

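View pics/s3.png

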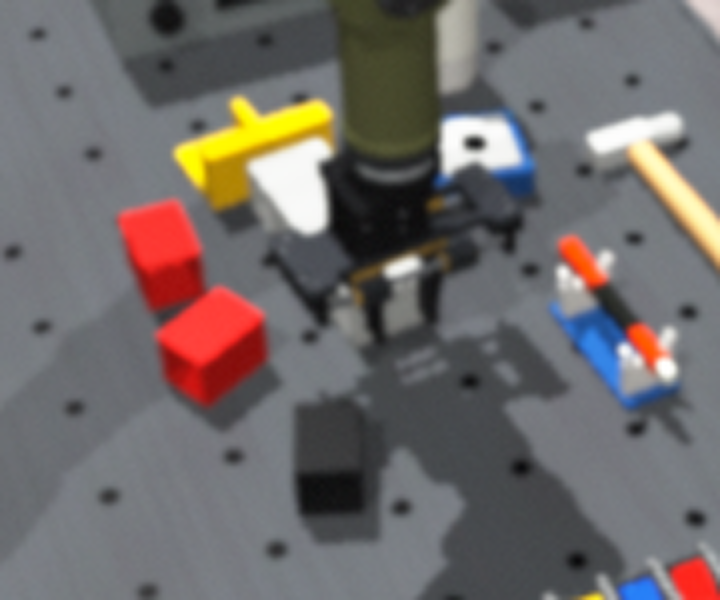

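Emit:
play_rows:
  targets: "0.5 0 0.05 0 0 0 -0.1; 0.5 0 0.05 0 0 0 -0.1; 0.4 0 0.05 0 0 0 -0.1; 0.3 0 0 0 0 0 -0.1"

```text
time: 5.2
position: [0.5166, 0.1293, 0.1974]
tool_rot: [2.094, 2.325, -0.002]
ft_force: [1.2, -10.9, 1.8]
grip_width: 0.451
```

Run:
```python
from plan import *
p=st(.074,.5223); err([*p,.196],6.3)
im=grab("scene"); cv2.imwrite("pics/sc4.png",cv2.resize(im['pixels'][150:270,250:430],None,fx=4.4,fy=4.4,interpolation=2))
```

```text
t 5.2 pos [0.5166 0.1293 0.1974] tool-frame err cm [ 0.22 -0.54  0.14] rot [ 0.007  0.01  -0.006] F [  1.2 -10.9   1.8] M [-2.05 -0.1   0.06] g 0.451
```

View pics/sc4.png

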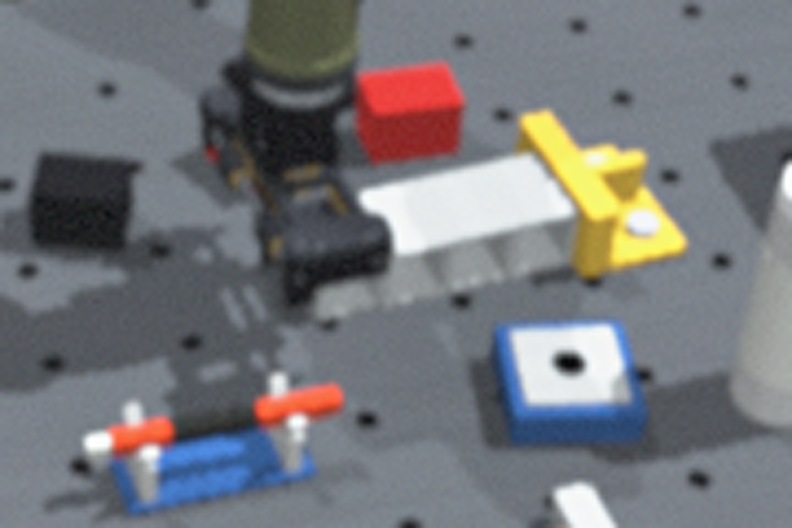

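The row has reached the stop: the force rose from 3.4 N to 11 N. I'll press a little more to close it up.

Emit:
play_rows:
  targets: "0.5 0 0 0 0 0 -0.1; 0.6 0 0 0 0 0 -0.1; 0.6 0 0 0 0 0 -0.1"

```text
time: 5.62
position: [0.5167, 0.1324, 0.1974]
tool_rot: [2.093, 2.308, -0.027]
ft_force: [0.2, -15.6, 5.4]
grip_width: 0.449
```

Run:
```python
from plan import *
p=st(.074,.5223); err([*p,.196],6.3)
```

```text
t 5.625 pos [0.5167 0.1324 0.1974] tool-frame err cm [-0.09 -0.58  0.14] rot [ 0.005  0.031 -0.012] F [  0.2 -15.6   5.4] M [-3.06  0.02  0.42] g 0.449
```

Emit:
play_rows:
  targets: "-1.5 0 -0.2 0 0.015 0 -0.1; -3 0 -0.5 0 0.015 0 -0.1; -2 0 -3 0 0 0 -0.1; -2 0 -5 0 0 0 -0.1; -2 2 -2 0 0 0 -0.1"

```text
time: 6.25
position: [0.5445, 0.0331, 0.3052]
tool_rot: [-2.098, -2.328, -0.007]
ft_force: [0.9, 0.5, -0.5]
grip_width: 0.449
```

Run:
```python
from plan import *
plan([.672,-0.035,.30],2.8,4,-0.1)
```

```text
dist/row mm 36.156006550869435 rot/row deg 0.7951797155153448 p0 [0.5445 0.0331 0.3052]
-2.03 2.99 0.11 -0.001 -0.002 0.014 -0.1; -1.98 3.02 0.11 -0.001 -0.002 0.014 -0.1; -1.94 3.05 0.12 -0.001 -0.002 0.014 -0.1; -1.90 3.07 0.12 -0.001 -0.002 0.014 -0.1
```

Emit:
play_rows:
  targets: "-2 3 0.1 0 0 0.014 -0.1; -2 3 0.1 0 0 0.014 -0.1; -2 3 0.1 0 0 0.014 -0.1; -1.9 3 0.1 0 0 0.014 -0.1; 0 0 0 0 0 0 -0.1"

```text
time: 6.88
position: [0.6761, -0.0312, 0.3016]
tool_rot: [-2.154, -2.269, -0.025]
ft_force: [-0.5, 0.6, -1.1]
grip_width: 0.449
```

Run:
```python
from m import *
from plan import *
err([.672,-0.035,.30],2.8)
for n in ["scene","side","wrist"]:
    im=grab(n); np.savez(f"{n}5.npz",**im); cv2.imwrite(f"pics/{n}5.png",im['pixels'])
    if n!='wrist':
        row(im,n)
    W=np.nan_to_num(cloud(im)); hsv=cv2.cvtColor(im['pixels'],cv2.COLOR_BGR2HSV); H,S,V=[hsv[...,i] for i in range(3)]
    R=(W[...,0]>.6)&(W[...,0]<.75)&(W[...,1]>-.1)&(W[...,1]<.15)&(W[...,2]>.046)&(W[...,2]<.058)
    o=R&(S>130)&((H<15)|(H>172)); P=W[o]
    if len(P): print(n,'orange',len(P),P.mean(0).round(4),P[:,1].min(),P[:,1].max(),np.polyfit(P[:,1],P[:,0],1).round(4))
```

```text
t 6.875 pos [ 0.6761 -0.0312  0.3016] tool-frame err cm [-0.36 -0.43  0.15] rot [ 0.003 -0.02   0.003] F [-0.5  0.6 -1.1] M [-0.08  0.07  0.04] g 0.449
scene row [503.6 236.8] [ 79.  202.6] 6.61 [[453.0, 333.0], [476.0, 132.0], [554.0, 141.0], [531.0, 342.0]]
 s range [0.0837 0.2825]
   s 0.081 t 0.4926..0.5604 mid 0.5265
   s 0.106 t 0.4904..0.5599 mid 0.5251
   s 0.131 t 0.4951..0.5611 mid 0.5281
   s 0.156 t 0.4933..0.5621 mid 0.5277
   s 0.181 t 0.4926..0.5612 mid 0.5269
   s 0.206 t 0.4940..0.5613 mid 0.5276
   s 0.231 t 0.4925..0.5604 mid 0.5265
   s 0.256 t 0.4931..0.5594 mid 0.5263
scene orange 143 [0.6762 0.0476 0.0514] -0.031382804497465056 0.12117426555596146 [-0.0518  0.6786]
side row [505.  234.9] [ 75.2 205.1] 5.67 [[457.0, 333.0], [478.0, 129.0], [552.0, 137.0], [532.0, 341.0]]
 s range [0.0804 0.2808]
   s 0.078 t 0.4909..0.5578 mid 0.5244
   s 0.103 t 0.4904..0.5578 mid 0.5241
   s 0.128 t 0.4922..0.5587 mid 0.5255
   s 0.153 t 0.4934..0.5607 mid 0.5270
   s 0.178 t 0.4937..0.5592 mid 0.5264
   s 0.203 t 0.4917..0.5599 mid 0.5258
   s 0.228 t 0.4911..0.5579 mid 0.5245
   s 0.253 t 0.4919..0.5590 mid 0.5255
side orange 56 [ 0.6746 -0.0043  0.0519] -0.03407154238351378 0.07230148662408757 [0.003  0.6746]
wrist orange 2744 [0.6733 0.0583 0.0517] -0.03270006569980212 0.12237741291583518 [-0.0476  0.6761]
```

View pics/wrist5.png

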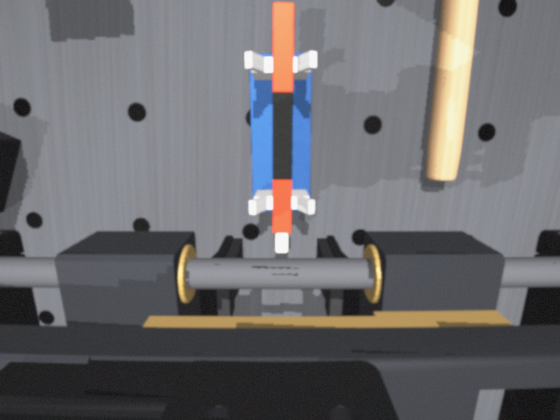

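View pics/side5.png

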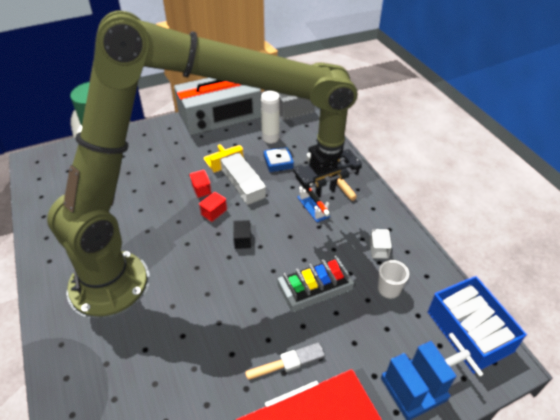

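The row is now 200 mm long with its front at s=0.2815 m, against a face at 0.284 m. All neighbours are in line within about 3 mm. The wrist view shows the stylus centred near column 283 with its black middle at rows 93–180.

Run:
```python
from plan import *
im=dict(np.load("wrist5.npz")); print(ray(im,[[283,3],[283,93],[283,136],[282,180],[281,250],[250,60],[312,60],[255,205],[309,205]],.052).round(4))
plan([.6745,.034,.30],2.75,2,-0.3)
W=cloud(im); print(W[110:160:10,283].round(4))
```

```text
[[ 0.6702  0.1218  0.052 ]
 [ 0.6733  0.066   0.052 ]
 [ 0.6749  0.0374  0.052 ]
 [ 0.6759  0.0066  0.052 ]
 [ 0.6781 -0.0463  0.052 ]
 [ 0.6502  0.0858  0.052 ]
 [ 0.6914  0.0881  0.052 ]
 [ 0.6573 -0.0127  0.052 ]
 [ 0.6966 -0.0106  0.052 ]]
dist/row mm 31.70849101414485 rot/row deg 0.667141747006503 p0 [ 0.6744 -0.0294  0.302 ]
3.16 0.17 0.17 0.001 -0.011 0.003 -0.3; 3.16 0.17 0.14 0.001 -0.011 0.003 -0.3
[[0.6739 0.0548 0.0518]
 [0.6743 0.0482 0.0509]
 [0.6747 0.0415 0.0525]
 [0.6751 0.0347 0.0522]
 [0.6754 0.0278 0.0522]]
```

Emit:
play_rows:
  targets: "3.3 0.1 2 0 -0.01 0.003 -0.1; 3.3 0.1 3 0 -0.01 0.003 -0.1; 0 0 2 0 0 0 -0.1; 0 0 0 0 0 0 -0.1"

```text
time: 7.52
position: [0.6704, 0.0419, 0.2334]
tool_rot: [-2.163, -2.275, -0.011]
ft_force: [-0.1, -0.4, 0.1]
grip_width: 0.448
```

Run:
```python
from plan import *
err([.6748,.036,.209],2.75)
im=grab('wrist'); cv2.imwrite('pics/w6.png',im['pixels'])
```

```text
t 7.525 pos [0.6704 0.0419 0.2334] tool-frame err cm [-0.63  0.4   2.43] rot [ 0.003 -0.007  0.003] F [-0.1 -0.4  0.1] M [-0.16  0.08  0.04] g 0.448
```

View pics/w6.png

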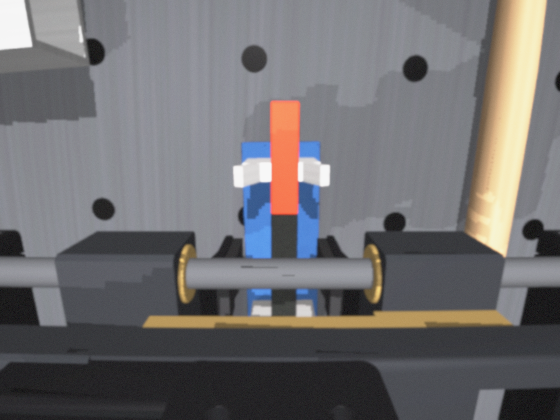

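The wrist view shows the stylus at about column 284 between the fingers (mid column 280), matching the 4 mm correction. I'll descend and grip.

Emit:
play_rows:
  targets: "-0.6 0.4 1 0.003 -0.006 0.003 -0.1; 0 0 1.4 0 0 0 -0.1; 0 0 0 0 0 0 -0.1"

```text
time: 7.95
position: [0.6764, 0.0329, 0.2114]
tool_rot: [2.17, 2.267, 0.007]
ft_force: [-0.1, 0.7, 0.1]
grip_width: 0.451
```

Run:
```python
from plan import *
err([.6748,.036,.209],2.75)
```

```text
t 7.95 pos [0.6764 0.0329 0.2114] tool-frame err cm [ 0.32 -0.15  0.24] rot [ 0.006 -0.001 -0.004] F [-0.1  0.7  0.1] M [-0.08  0.    0.01] g 0.451
```

Emit:
play_rows:
  targets: "0.3 -0.1 0.2 0 0 0 -0.1; 0 0 0 0 0 0 -0.1; 0 0 0 0 0 0 -1; 0 0 0 0 0 0 -1; 0 0 0 0 0 0 -1; 0 0 0 0 0 0 -1; 0 0 0 0 0 0 -1"
  newtons: 55

```text
time: 8.82
position: [0.6755, 0.0357, 0.2103]
tool_rot: [2.17, 2.266, 0.009]
ft_force: [-0.1, -0.8, 0.3]
grip_width: 0.156
```

Run:
```python
from plan import *
err([.6748,.036,.209],2.75)
s=ctrl.get_state(); print(repr(s['position']),repr(s['tool_rot']))
```

```text
t 8.825 pos [0.6755 0.0357 0.2103] tool-frame err cm [ 0.03 -0.07  0.13] rot [ 0.007 -0.001 -0.005] F [-0.1 -0.8  0.3] M [-0.12  0.11  0.02] g 0.156
array([0.67551288, 0.03571599, 0.21027297]) array([2.16996791, 2.266119  , 0.00862848])
```

Gripped: opening 13.6 mm. The seat pose is recorded as TCP (0.6755, 0.0357, 0.2103). I'll lift and go to hover over the yellow rocker.

Emit:
play_rows:
  targets: "0 0 -1.5 0 0 0 -1; 0 0 -3 0 0 0 -1; 0 0 -4 0 0 0 -1; 0 0 0 0 0 0 -1"

```text
time: 9.32
position: [0.6753, 0.0353, 0.3004]
tool_rot: [2.17, 2.264, 0.01]
ft_force: [0.1, 0.5, -0.2]
grip_width: 0.156
```

Run:
```python
from plan import *
plan([.5175,-.144,.275],0,6,-1)
im=grab('side'); cv2.imwrite("pics/s7.png",cv2.resize(im['pixels'][120:320,200:400],None,fx=3,fy=3,interpolation=2))
```

```text
dist/row mm 40.026537824359075 rot/row deg 0.41486304484249126 p0 [0.6753 0.0353 0.3004]
-2.87 -2.76 0.40 0.001 -0.000 0.007 -1; -2.89 -2.74 0.40 0.001 -0.000 0.007 -1; -2.91 -2.72 0.41 0.001 -0.000 0.007 -1; -2.93 -2.69 0.41 0.001 -0.000 0.007 -1; -2.95 -2.67 0.42 0.001 -0.000 0.007 -1; -2.97 -2.65 0.42 0.001 -0.000 0.007 -1
```

View pics/s7.png

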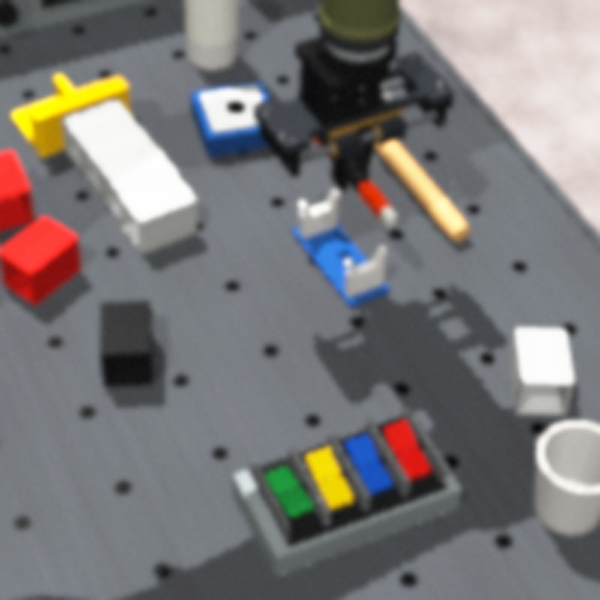

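The picture shows the stylus held with its white tip at about (390,215) and the rest empty. The yellow rocker is at (330,475).

Emit:
play_rows:
  targets: "-2.9 -2.8 0.4 0 0 0.008 -1; -2.9 -2.7 0.4 0 0 0.008 -1; -2.9 -2.7 0.4 0 0 0.008 -1; -2.9 -2.7 0.4 0 0 0.008 -1; -2.9 -2.7 0.4 0 0 0.008 -1; -2.7 -2.6 0.4 0 0 0.008 -1; 0 0 0 0 0 0 -1"

```text
time: 10.25
position: [0.5084, -0.1437, 0.2665]
tool_rot: [-2.224, -2.212, 0.004]
ft_force: [0.4, -0.0, 0.3]
grip_width: 0.154
```

Run:
```python
from plan import *
err([.5175,-.144,.275],0)
for n,b in [("scene",(170,190,120,90)),("side",(250,200,120,120))]:
    im=grab(n); np.savez(f"{n}8.npz",**im); x,y,w,h=b
    s=min(800/w,600/h); cv2.imwrite(f"pics/{n}8.png",cv2.resize(im['pixels'][y:y+h,x:x+w],None,fx=s,fy=s,interpolation=2)); print(n,s,b)
    W=cloud(im); hsv=cv2.cvtColor(im['pixels'],cv2.COLOR_BGR2HSV); H,S,V=[hsv[...,i] for i in range(3)]
    m=(W[...,0]>.46)&(W[...,0]<.58)&(W[...,1]>-.3)&(W[...,1]<-.1)&(W[...,2]>.085)&(W[...,2]<.14)
    for nm,mm in (('white',m&(S<60)&(V>140)),('orange',m&(S>130)&((H<15)|(H>172)))):
        P=W[mm]; 
        if len(P): print(nm,len(P),P.min(0).round(4),P.max(0).round(4),P.mean(0).round(4))
```

```text
t 10.25 pos [ 0.5084 -0.1437  0.2665] tool-frame err cm [-0.03  0.9  -0.86] rot [-0.006 -0.002 -0.005] F [ 0.4 -0.   0.3] M [-0.04  0.1   0.04] g 0.154
scene 6.666666666666667 (170, 190, 120, 90)
white 25 [ 0.5023 -0.2283  0.094 ] [ 0.5159 -0.215   0.1142] [ 0.5098 -0.2216  0.1043]
orange 55 [ 0.5038 -0.2109  0.0944] [ 0.5177 -0.1796  0.1126] [ 0.5116 -0.1951  0.1045]
side 5.0 (250, 200, 120, 120)
white 27 [ 0.5039 -0.2301  0.0967] [ 0.513  -0.2147  0.1117] [ 0.5083 -0.2237  0.1051]
orange 81 [ 0.4999 -0.214   0.0976] [ 0.5175 -0.1705  0.1151] [ 0.5074 -0.1917  0.108 ]
```

View pics/scene8.png

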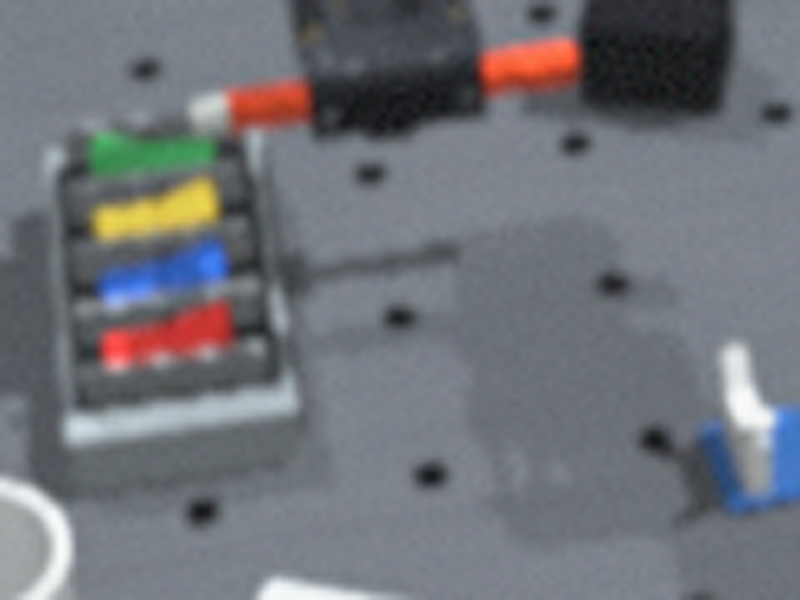

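View pics/side8.png

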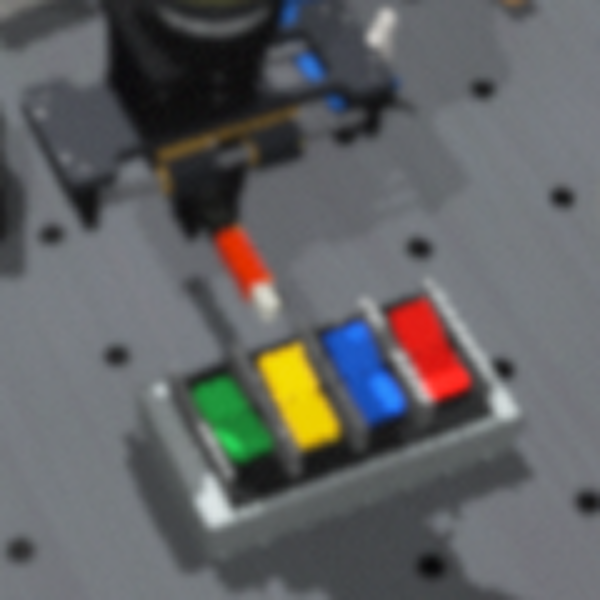

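Run:
```python
from plan import *
for n in ["scene","side"]:
    im=dict(np.load(f"{n}8.npz")); W=np.nan_to_num(cloud(im)); hsv=cv2.cvtColor(im['pixels'],cv2.COLOR_BGR2HSV); H,S,V=[hsv[...,i] for i in range(3)]
    B=(W[...,0]>.42)&(W[...,0]<.66)&(W[...,1]>-.32)&(W[...,1]<-.18)&(W[...,2]>.04)&(W[...,2]<.075)&(S>120)&(V>60)
    for nm,a,b in(('g',45,85),('y',20,35),('b',100,130),('r',-1,10)):
        P=W[B&(H>a)&(H<b)] if nm!='r' else W[B&((H<10)|(H>172))]
        lo,hi=np.percentile(P,[2,98],axis=0); print(n,nm,len(P),'x',lo[0].round(4),hi[0].round(4),((lo+hi)/2)[0].round(4),'y',lo[1].round(4),hi[1].round(4),((lo+hi)/2)[1].round(4),'z',lo[2].round(4),hi[2].round(4), 'z at +y end',np.median(P[P[:,1]>hi[1]-.012][:,2]).round(4),'-y',np.median(P[P[:,1]<lo[1]+.012][:,2]).round(4))
```

```text
scene g 58 x 0.4666 0.4869 0.4767 y -0.2753 -0.2253 -0.2503 z 0.0484 0.0632 z at +y end 0.0498 -y 0.0593
scene y 87 x 0.5031 0.5332 0.5182 y -0.2772 -0.2256 -0.2514 z 0.0472 0.0636 z at +y end 0.0599 -y 0.0504
scene b 93 x 0.5437 0.5713 0.5575 y -0.2792 -0.2256 -0.2524 z 0.0461 0.0652 z at +y end 0.0605 -y 0.0498
scene r 100 x 0.5788 0.6085 0.5936 y -0.2792 -0.2269 -0.2531 z 0.0444 0.0635 z at +y end 0.0603 -y 0.0485
side g 154 x 0.4642 0.4893 0.4767 y -0.2799 -0.2178 -0.2488 z 0.0418 0.0633 z at +y end 0.051 -y 0.0593
side y 212 x 0.5029 0.5334 0.5181 y -0.2816 -0.213 -0.2473 z 0.0412 0.0637 z at +y end 0.0431 -y 0.05
side b 197 x 0.544 0.5734 0.5587 y -0.2812 -0.2238 -0.2525 z 0.0416 0.0624 z at +y end 0.0596 -y 0.0491
side r 183 x 0.584 0.6127 0.5984 y -0.282 -0.2274 -0.2547 z 0.0413 0.064 z at +y end 0.0594 -y 0.0489
```

Emit:
play_rows:
  targets: "0.1 0.9 0.5 0 0 0 -1; 0 0 0.5 0 0 0 -1; 0 0 0 0 0 0 -1"

```text
time: 10.72
position: [0.5223, -0.1368, 0.2557]
tool_rot: [-2.213, -2.224, 0.002]
ft_force: [-0.1, -1.1, -0.6]
grip_width: 0.154
```

Run:
```python
from plan import *
err([.5175,-.145,.2223],-1)
```

```text
t 10.725 pos [ 0.5223 -0.1368  0.2557] tool-frame err cm [-0.82 -0.47  3.34] rot [-0.004 -0.002  0.022] F [-0.1 -1.1 -0.6] M [-0.1   0.1   0.03] g 0.154
```

Emit:
play_rows:
  targets: "-0.6 -0.4 0 0 0 0.01 -1; -0.1 0 0 0 0 0 -1; 0 0 0 0 0 0 -1"

```text
time: 11.1
position: [0.5182, -0.1442, 0.2556]
tool_rot: [-2.225, -2.212, 0.003]
ft_force: [0.6, -0.3, -1.0]
grip_width: 0.157
```

Run:
```python
from plan import *
err([.5175,-.145,.2223],-1)
```

```text
t 11.1 pos [ 0.5182 -0.1442  0.2556] tool-frame err cm [-0.08 -0.05  3.33] rot [-0.004 -0.001  0.012] F [ 0.6 -0.3 -1. ] M [-0.13  0.05  0.01] g 0.157
```

Lined up. I'll descend onto the yellow pad.

Emit:
play_rows:
  targets: "-0.1 0 0.8 0 0 0 -1; 0 0 0.7 0 0 0 -1; 0 0 0.6 0 0 0 -1; 0 0 0.5 0 0 0 -1; 0 0 0.4 0 0 0 -1"

```text
time: 11.72
position: [0.5183, -0.145, 0.2239]
tool_rot: [-2.225, -2.213, 0.002]
ft_force: [0.3, 1.6, -0.7]
grip_width: 0.149
```

Run:
```python
from plan import *
err([.5175,-.145,.2223],-1)
im=grab("side"); cv2.imwrite("pics/s9.png",cv2.resize(im['pixels'][200:320,250:370],None,fx=5,fy=5,interpolation=2))
```

```text
t 11.725 pos [ 0.5183 -0.145   0.2239] tool-frame err cm [-0.   -0.08  0.16] rot [-0.003 -0.002  0.012] F [ 0.3  1.6 -0.7] M [-0.13  0.09 -0.02] g 0.149
```

View pics/s9.png

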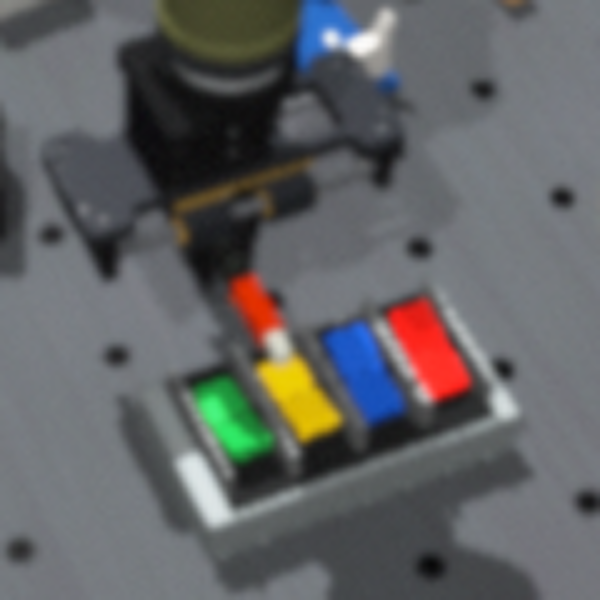

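The tip is on the yellow half, between its ribs at (280,350). I'll press to the end.

Emit:
play_rows:
  targets: "0 0 0.3 0 0 0 -1; 0 0 0.3 0 0 0 -1; 0 0 0.3 0 0 0 -1"

```text
time: 12.15
position: [0.5188, -0.1447, 0.2151]
tool_rot: [-2.225, -2.214, -0.0]
ft_force: [-1.7, 1.0, 4.3]
grip_width: 0.154
```

Run:
```python
from plan import *
err([.5175,-.145,.2223],-1)
im=grab("scene"); cv2.imwrite("pics/sc10.png",cv2.resize(im['pixels'][190:280,170:290],None,fx=6.6,fy=6.6,interpolation=2))
W=np.nan_to_num(cloud(im)); hsv=cv2.cvtColor(im['pixels'],cv2.COLOR_BGR2HSV)
m=(hsv[...,0]>20)&(hsv[...,0]<35)&(hsv[...,1]>120)&(abs(W[...,0]-.518)<.02)&(abs(W[...,1]+.25)<.04)&(W[...,2]>.04); P=W[m]; print(np.polyfit(P[:,1]+.251,P[:,2],1),len(P))
```

```text
t 12.15 pos [ 0.5188 -0.1447  0.2151] tool-frame err cm [-0.03 -0.14 -0.72] rot [-0.002 -0.002  0.013] F [-1.7  1.   4.3] M [-0.19  0.29 -0.1 ] g 0.154
[-0.26094002  0.05436883] 73
```

View pics/sc10.png

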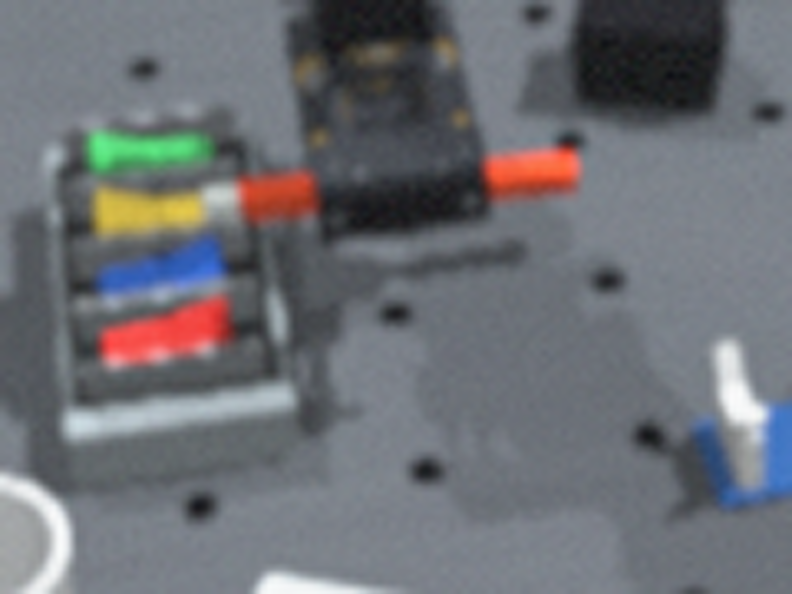

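The yellow rocker's slope is now -0.26 rad (it was raised), and it takes 4 N against its end stop, so it is fully over. I'll lift off and check.

Emit:
play_rows:
  targets: "0 0 -1.5 0 0 0 -1; 0 0 -3 0 0 0 -1; 0 0 -4 0 0 0 -1; 0 0 0 0 0 0 -1"

```text
time: 12.7
position: [0.5181, -0.146, 0.303]
tool_rot: [-2.227, -2.211, 0.004]
ft_force: [-0.2, -0.8, -0.9]
grip_width: 0.155
```

Run:
```python
from plan import *
plan([.6755,.0357,.30],2.75,6,-1)
R=Ro.from_rotvec(ctrl.get_state()['tool_rot']); print('tilt',R.apply([1,0,0])[2])
for n in ("scene","side"):
    im=grab(n); cv2.imwrite(f"pics/{n}11.png",cv2.resize(im['pixels'][170:320,160:400],None,fx=3.3,fy=3.3,interpolation=2))
    W=np.nan_to_num(cloud(im)); hsv=cv2.cvtColor(im['pixels'],cv2.COLOR_BGR2HSV); H=hsv[...,0]
    for nm,k in (('y',(H>20)&(H<35)),('b',(H>100)&(H<130)),('g',(H>45)&(H<85)),('r',(H<10)|(H>172))):
        m=k&(hsv[...,1]>120)&(abs(W[...,0]-.538)<.09)&(abs(W[...,1]+.25)<.035)&(W[...,2]>.043)&(W[...,2]<.068); P=W[m]; print(n,nm,np.polyfit(P[:,1]+.251,P[:,2],1).round(3),len(P))
    m=((H<15)|(H>172))&(hsv[...,1]>130)&(W[...,2]>.09)&(W[...,2]<.18)&(abs(W[...,0]-.518)<.03)&(W[...,1]>-.3)&(W[...,1]<-.0); P=W[m]
    print('stylus dz/dy',np.polyfit(P[:,1],P[:,2],1),'dx/dy',np.polyfit(P[:,1],P[:,0],1),P[:,1].min(),P[:,1].max())
```

```text
dist/row mm 40.07711838136337 rot/row deg 0.5268626753588977 p0 [ 0.5181 -0.146   0.303 ]
3.05 2.60 0.04 -0.001 -0.000 -0.009 -1; 3.02 2.63 0.04 -0.001 -0.000 -0.009 -1; 3.00 2.66 0.05 -0.001 -0.000 -0.009 -1; 2.97 2.69 0.05 -0.001 -0.000 -0.009 -1; 2.95 2.71 0.05 -0.001 -0.000 -0.009 -1; 2.92 2.74 0.05 -0.001 -0.000 -0.009 -1
tilt 0.0007911678808327123
scene y [-0.2    0.054] 86
scene b [0.195 0.055] 92
scene g [-0.215  0.054] 63
scene r [0.215 0.054] 105
stylus dz/dy [-0.06000108  0.13280229] dx/dy [0.0040384  0.52249372] -0.21335564832120235 -0.060085349035949816
side y [-0.195  0.054] 157
side b [0.189 0.054] 183
side g [-0.189  0.054] 152
side r [0.185 0.054] 174
stylus dz/dy [-0.06408763  0.13317391] dx/dy [0.00878618 0.51575465] -0.21623691588634722 -0.17226249128140997
```

View pics/side11.png

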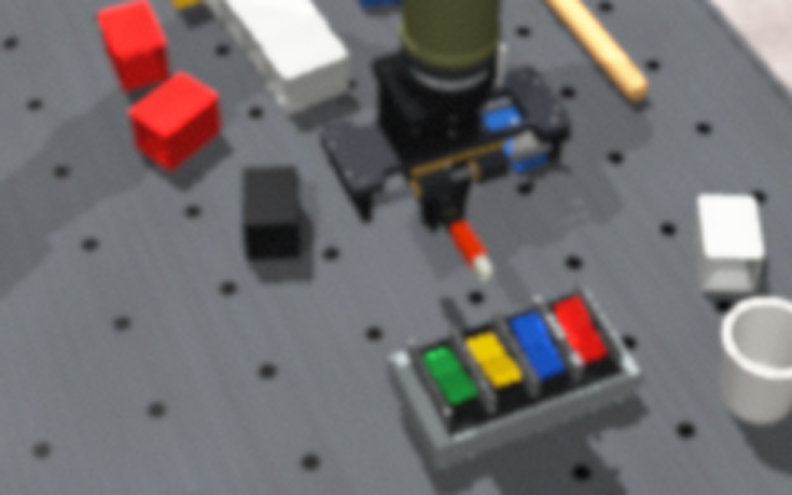

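The yellow rocker's slope (-0.20) now matches the "on" green one, with red and blue unchanged. The stylus has pitched about 0.06 rad tip-up in the grip, so I'll pitch the tool to lay it level.

```bash
cat >> plan.py <<'E'
def seat(dz,th=.06):
    R=target_rot(2.75,th); g=np.array([.6755,.0357,.0463+dz])
    return g-R.apply([0,0,.164])
E
python3 - <<'E'
from plan import *
print(seat(.09)); plan(seat(.09),2.75,6,-1,pitch=.06)
E
```

```text
[0.67597182 0.02587723 0.30000489]
dist/row mm 38.94821114482652 rot/row deg 0.7685473592445206 p0 [ 0.5168 -0.1452  0.2999]
2.87 2.63 -0.02 -0.001 0.010 -0.009 -1; 2.85 2.66 0.01 -0.001 0.010 -0.009 -1; 2.82 2.69 0.04 -0.001 0.010 -0.009 -1; 2.80 2.71 0.07 -0.001 0.010 -0.009 -1; 2.77 2.74 0.10 -0.001 0.010 -0.009 -1; 2.74 2.76 0.13 -0.001 0.010 -0.009 -1
```

Emit:
play_rows:
  targets: "2.9 2.6 0 0 0.01 -0.009 -1; 2.8 2.7 0 0 0.01 -0.009 -1; 2.8 2.7 0 0 0.01 -0.009 -1; 2.8 2.7 0.1 0 0.01 -0.009 -1; 2.7 2.7 0.1 0 0.01 -0.009 -1; 2.4 2.5 0.1 0 0.01 -0.009 -1; 0 0 0 0 0 0 -1; 0 0 0 0 0 0 -1"

```text
time: 13.8
position: [0.673, 0.0247, 0.2856]
tool_rot: [-2.127, -2.222, -0.033]
ft_force: [-1.3, -1.4, -0.6]
grip_width: 0.157
```

Run:
```python
from plan import *
err(seat(.04),2.75,.06)
for n in ("scene","side"):
    im=grab(n)
    W=np.nan_to_num(cloud(im)); hsv=cv2.cvtColor(im['pixels'],cv2.COLOR_BGR2HSV); H=hsv[...,0]
    m=((H<15)|(H>172))&(hsv[...,1]>130)&(W[...,2]>.09)&(W[...,2]<.18)&(abs(W[...,0]-.675)<.03)&(W[...,1]>-.1)&(W[...,1]<.2); P=W[m]
    print(len(P),'stylus dz/dy',np.polyfit(P[:,1],P[:,2],1),'dx/dy',np.polyfit(P[:,1],P[:,0],1),P[:,1].min(),P[:,1].max())
```

```text
t 13.8 pos [0.673  0.0247 0.2856] tool-frame err cm [-0.11  0.4   3.55] rot [-0.029 -0.002 -0.005] F [-1.3 -1.4 -0.6] M [-0.21 -0.01  0.02] g 0.157
125 stylus dz/dy [0.00235053 0.12438141] dx/dy [-0.04774799  0.67271859] -0.03480137477529553 0.1198150269732228
70 stylus dz/dy [-0.0508508   0.12588716] dx/dy [-0.06787166  0.66631455] -0.0365762564215203 0.09229973134878243
```

Emit:
play_rows:
  targets: "0.1 0.4 1 -0.028 0 -0.004 -1; 0 0 0 0 0 0 -1; 0 0 0 0 0 0 -1"

```text
time: 14.28
position: [0.6754, 0.0235, 0.2767]
tool_rot: [-2.142, -2.234, -0.067]
ft_force: [0.3, 0.3, -0.2]
grip_width: 0.156
```

Run:
```python
from plan import *
err(seat(.0),2.75,.06)
im=grab("wrist"); cv2.imwrite("pics/w12.png",im['pixels'])
im=grab("side"); cv2.imwrite("pics/s12.png",cv2.resize(im['pixels'][150:250,260:380],None,fx=6,fy=6,interpolation=2))
```

```text
t 14.275 pos [0.6754 0.0235 0.2767] tool-frame err cm [-0.19  0.08  6.67] rot [-0.    -0.003 -0.006] F [ 0.3  0.3 -0.2] M [-0.17  0.03  0.03] g 0.156
```

View pics/w12.png

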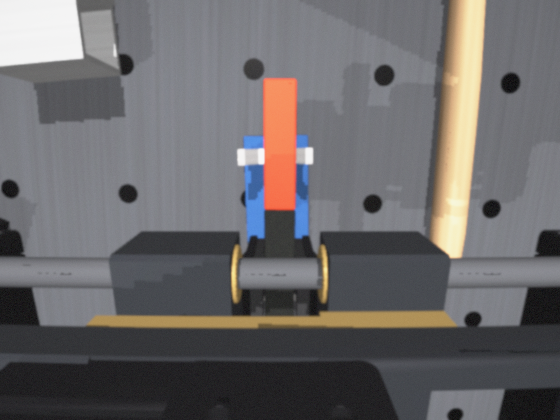

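View pics/s12.png

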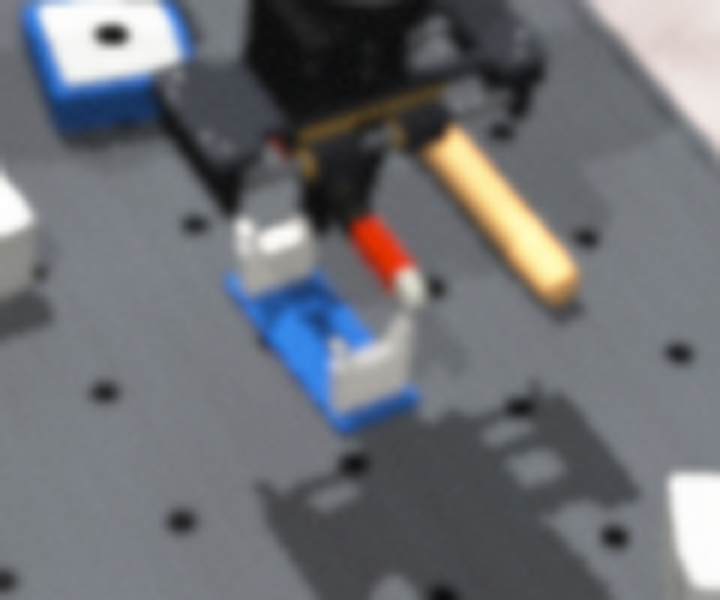

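The stylus is over the rest, centred between the far cradle's cheeks at columns 247–303. I'll descend.

Emit:
play_rows:
  targets: "-0.1 0.1 2 0 0 -0.003 -1; -0.1 0 2 0 0 -0.003 -1; 0 0 1 0 0 0 -1; 0 0 0 0 0 0 -1"

```text
time: 14.88
position: [0.6758, 0.0252, 0.2218]
tool_rot: [-2.133, -2.24, -0.064]
ft_force: [0.3, 0.8, -0.9]
grip_width: 0.152
```

Run:
```python
from plan import *
err(seat(.0),2.75,.06)
```

```text
t 14.875 pos [0.6758 0.0252 0.2218] tool-frame err cm [-0.01  0.02  1.18] rot [-0.003 -0.003  0.001] F [ 0.3  0.8 -0.9] M [-0.2   0.04  0.03] g 0.152
```

Emit:
play_rows:
  targets: "0 0 0.6 0 0 0 -1; 0 0 0.4 0 0 0 -1; 0 0 0.2 0 0 0 -1; 0 0 0 0 0 0 -1"

```text
time: 15.38
position: [0.6764, 0.0259, 0.2101]
tool_rot: [-2.134, -2.241, -0.067]
ft_force: [0.7, -0.7, -0.9]
grip_width: 0.153
```

Run:
```python
from plan import *
err(seat(.0),2.75,.06)
im=grab("side"); cv2.imwrite("pics/s13.png",cv2.resize(im['pixels'][150:250,260:380],None,fx=6,fy=6,interpolation=2))
```

```text
t 15.375 pos [0.6764 0.0259 0.2101] tool-frame err cm [-0.01 -0.04  0.01] rot [-0.001 -0.003  0.001] F [ 0.7 -0.7 -0.9] M [-0.17  0.06 -0.02] g 0.153
```

View pics/s13.png

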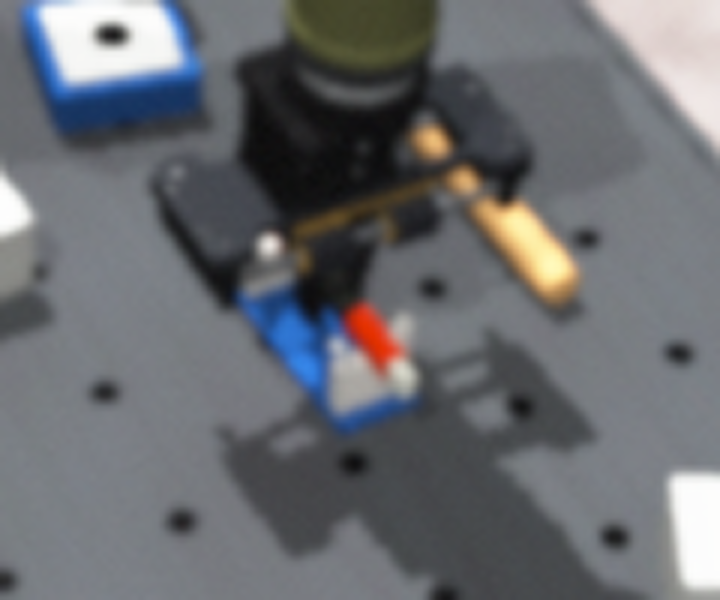

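It sits between the cheeks. I'll release and retreat upward.

Emit:
play_rows:
  targets: "0 0 0.1 0 0 0 -1; 0 0 0 0 0 0 -0.3; 0 0 0 0 0 0 -0.1; 0 0 0 0 0 0 -0.1; 0 0 -1 0 0 0 -0.1; 0 0 -3 0 0 0 -0.1; 0 0 -5 0 0 0 -0.1; -4 0 -5 0 0 0 -0.1; -4 0 -3 0 0 0 -0.1; -4 0 0 0 0 0 -0.1; 0 0 0 0 0 0 -0.1"

```text
time: 16.8
position: [0.683, -0.1069, 0.3815]
tool_rot: [-2.135, -2.247, -0.071]
ft_force: [-0.4, 0.2, -0.2]
grip_width: 0.45
```

Run:
```python
from m import *
for n in ["scene","side"]:
    im=grab(n); cv2.imwrite(f"pics/{n}14.png",im['pixels']); row(im,n)
    W=np.nan_to_num(cloud(im)); hsv=cv2.cvtColor(im['pixels'],cv2.COLOR_BGR2HSV); H,S,V=[hsv[...,i] for i in range(3)]
    R=(W[...,0]>.6)&(W[...,0]<.75)&(W[...,1]>-.1)&(W[...,1]<.15)&(W[...,2]>.046)&(W[...,2]<.068)
    P=W[R&(S>130)&((H<15)|(H>172))]; print('orange',len(P),P.mean(0).round(4),P[:,1].min(),P[:,1].max(),np.polyfit(P[:,1],P[:,0],1).round(4),np.polyfit(P[:,1],P[:,2],1).round(4))
    for nm,k in (('y',(H>20)&(H<35)),('b',(H>100)&(H<130)),('g',(H>45)&(H<85)),('r',(H<10)|(H>172))):
        m=k&(S>120)&(abs(W[...,0]-.538)<.09)&(abs(W[...,1]+.25)<.035)&(W[...,2]>.043)&(W[...,2]<.068); P=W[m]; print(nm,np.polyfit(P[:,1]+.251,P[:,2],1).round(3),len(P))
print(ctrl.get_state()['ft_force'],ctrl.get_state()['time'],ctrl.get_state()['position'])
```

```text
scene row [502.9 236.5] [ 80.6 200.9] 7.44 [[450.0, 331.0], [476.0, 132.0], [556.0, 142.0], [530.0, 341.0]]
 s range [0.0838 0.2812]
   s 0.082 t 0.4914..0.5583 mid 0.5248
   s 0.107 t 0.4930..0.5594 mid 0.5262
   s 0.132 t 0.4926..0.5613 mid 0.5269
   s 0.157 t 0.4927..0.5615 mid 0.5271
   s 0.182 t 0.4921..0.5613 mid 0.5267
   s 0.207 t 0.4895..0.5606 mid 0.5250
   s 0.232 t 0.4918..0.5618 mid 0.5268
   s 0.257 t 0.4941..0.5610 mid 0.5275
orange 144 [0.6781 0.0485 0.0509] -0.03186458189199726 0.12070571873668158 [-0.0453  0.6803] [0.0043 0.0507]
y [-0.197  0.054] 90
b [0.193 0.055] 103
g [-0.201  0.054] 70
r [0.189 0.055] 118
side row [504.7 235.9] [ 74.3 205.5] 5.53 [[458.0, 335.0], [478.0, 130.0], [552.0, 137.0], [532.0, 342.0]]
 s range [0.0806 0.282 ]
   s 0.079 t 0.4914..0.5560 mid 0.5237
   s 0.104 t 0.4919..0.5571 mid 0.5245
   s 0.129 t 0.4929..0.5595 mid 0.5262
   s 0.154 t 0.4935..0.5597 mid 0.5266
   s 0.179 t 0.4913..0.5587 mid 0.5250
   s 0.204 t 0.4918..0.5584 mid 0.5251
   s 0.229 t 0.4928..0.5577 mid 0.5253
   s 0.254 t 0.4912..0.5582 mid 0.5247
orange 114 [0.6745 0.044  0.052 ] -0.03300450702892345 0.12140962197639066 [-0.0402  0.6763] [-0.0018  0.0521]
y [-0.205  0.053] 154
b [0.221 0.054] 178
g [-0.2    0.054] 152
r [0.19  0.054] 176
[0.32360738 0.02227662 0.62063493] 16.9 [ 0.68398007 -0.10207035  0.38119348]
```

View pics/scene14.png

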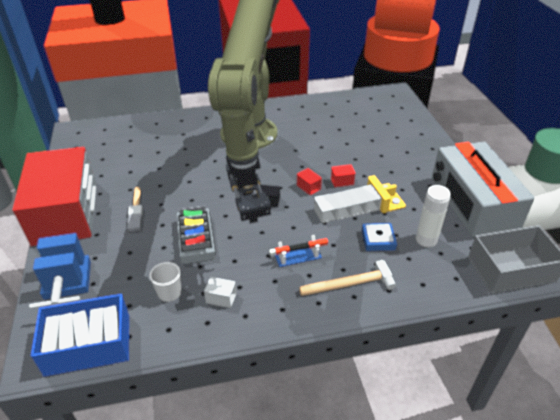

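View pics/side14.png

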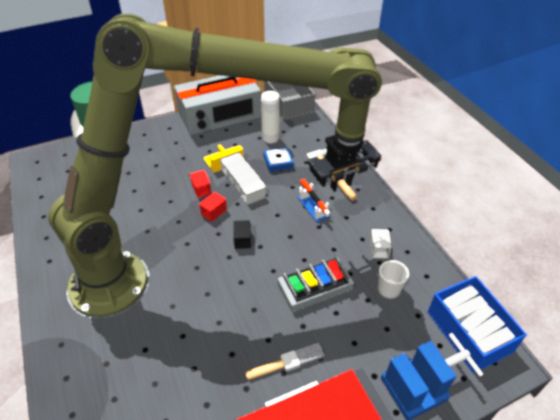

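Both views show the row against the stop at (375,203), the stylus in its rest at (300,248), yellow over, and the bystanders in place. I'll hand in.

```bash
python3 -c "
from bench import ctrl
print(ctrl.close_job(), ctrl.get_state()['time'])"
```

```text
the job is handed in; nothing more can be done
the job is handed in; nothing more can be done
```

The job is handed in, at about 17 s on the robot's clock; no verdict was reported. I pushed the row with both fingers until it met the stop. Then I took the stylus, pressed the yellow rocker to its end stop (about 4 N), laid the stylus back in its rest and moved the arm clear.

**Row:** About 200 mm long, so closed up. Its front is about 2 mm from the measured face, which is within measurement noise, and at contact the push force rose from 3.4 N to 15.6 N. Tube mid-lines agree within about 3 mm, the row is square within about 1–2°, and it sits about 7 mm off the stop's centre.

**Rockers:** Yellow's slope (-0.20) now matches green, which is on. Red and blue are unchanged.

**Stylus:** Level, within about 2 mm of where it started. It had pitched about 0.06 rad in the grip during the press, so I tilted the tool to lay it flat.

No check failed. The scene and side cameras differed by up to about 3 mm throughout. I checked the bystanders only by eye in the last pictures, and they looked unmoved.

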